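Refit the bottle-holder insert in a science kit case

ROBOT

A 6-joint arm with a two-finger parallel gripper is mounted at the origin on the work surface. World frame = base frame: x ahead of the robot, y to its left, z up, the work surface at z = 0. Lengths are in m, angles in rad, forces in N, time in s.
With the tool pointing down it reaches from about 0.3 to 0.85 m from the base axis. Payload 4.2 kg.
Tool frame: the origin (TCP) lies on the centre line of the jaws, within the pads' length; the fingertips stand 11 mm ahead of it and the grasp point (between the pads) lies 8 mm behind it; x points along the fingers, y is the direction in which the jaws open and shut, and the axes are right-handed (so a half turn about x gives the same grasp; the last joint's range is limited). The gripper opens to 91 mm and grips with 3 to 60 N. Pads are 32 mm wide; open, the fingers measure 118 mm over their backs; the gripper's body (76 mm by 178 mm) begins 60 mm behind the grasp point.
Start: joints at [1.146, 0.32, 1.565, -0, 1.257, -0.02], TCP at [0.226, 0.529, 0.225] pointing down, gripper open.
Joint ranges: [-3.11, 3.11], [-0.84, 2.01], [0.21, 2.61], [-1.34, 4.49], [0.05, 2.63], [-2.56, 2.56]. Speed limits (rad/s): [2.57, 2.57, 3.14, 3.14, 3.14, 3.14].

INTERFACE

Orientations are given as a unit quaternion [w, x, y, z].
In Python, from plant import arm gives the robot as it stands.
- The arm moves only by the shell command python3 -m creep 'ROWS'. ROWS is JSON, a list of rows, each an object of numbers: "fingers": the closure, from 0 (fully open) to 1 (shut); "tx", "ty", "tz": the shift along the tool's x, y, z in m; "wx", "wy", "wz": the turn, a rotation vector about the tool's x, y, z in rad. A call has 1 to 10 rows; each row shifts and turns the commanded pose from where the row before left it, along the tool's axes as they then stand; what a row does not reach is not made up. A row lasts 1/8 s, in which the tool goes at most 62.5 mm and 10.7 degrees, less where a joint would pass 70% of its speed; a pose out of reach is approached as far as the arm can. A call with a gripper value outside its range is refused whole. The fingers move at their own pace and stop on an object; the grip force is fixed at half the most. Time passes only in rows, so rows that do not move let the fingers close. It gives the time, the measured TCP pose, the force and the opening at its end, in the units of the state.
- arm.get_state(): the state, without advancing time (a new reading comes with each control period).
- arm.read_camera(name): name is "side" or "top" or "wrist"; returns the picture (480x640x3 uint8, red, green, blue); there is no depth.
- arm.get_calibration(name): a dict with "K" (3x3 intrinsics, pixels), "k1" (the pictures are not rectified: a ray, as slopes to the right and down, at radius r is drawn at 1 + k1 r^2 times it, then the intrinsics apply), "world_to_cam" (4x4, takes a point from world to camera coordinates); the wrist camera has in their place "T_tool_cam" (4x4, takes a point from camera to tool coordinates, whose origin is the TCP and whose axes are the tool frame's). Camera axes: x right, y up, looking along -z (the intrinsics and any distortion apply to the point x, -y, -z); pixel columns grow to the right and rows downward; lengths in m; the calibration is good to about 2 mm. A picture is of the moment at which its call begins: read the wrist's pose just before it. get_calibration takes no time and is no camera call.
- arm.sign_off(): hands the job in, once; it reports no verdict.
The state is a dict: "time_s": time; "joints": joint angles; "qd": joint speeds; "effort": joint torques, N m; "tool_pos": TCP position; "orientation": TCP orientation; "force": force on the tool from outside, world axes, zero at the start; "moment": the same for the moment, N m; "finger_gap": finger opening in m.
Only numpy, scipy, OpenCV 4.12 (cv2) and the standard library are available. Lean on these libraries where they do the work, as an engineer would, in place of code of your own. Each camera call takes 0.05 s, during which the arm holds its last target.

TASK

The small white bottle with the blue cap stands in the kit case, in the way of the insert: take it out and stand it upright on the round blue coaster. Then fit the white insert into the case: tuck its plain yellow-striped edge under the case's yellow lip and lower the opposite edge, the one with the green flange, until the insert lies flat and fully home, and let go. Keep the bottle upright all the while, and leave everything else on the table standing where it is.

Things in the scene. Friction and masses are not known exactly. Their poses are not given: they have to be found in the camera images.
- case: [mm] teal open kit case, fixed, 186 (x) by 128 (y). Origin: centre of its underside, on the table; z up; x points from the lip end to the far end. Walls 5 thick, 30 tall (42 at the lip end); cavity x -88..+88, y -59..+59. Inside runs a grey ledge, top 24 above the table (14 wide at the sides, 12 at the ends), on which the insert rests; the well between has its floor at 4
- case_lip (a point): [mm] middle of the inner edge of the case's yellow lip, at its underside: x -72, z 37 in the case's frame. The lip is 5 thick (top at 42) and overhangs the cavity at its -x end across the whole width, from x -88 to -72, with a gap of 13 between it and the ledge. From here to the far wall the opening is 160 long, too short to drop the insert straight in
- insert: [mm] white rigid insert with four holes, loose, 0.13 to 0.25 kg, starts flat on the table: a plate 170 (x) by 110 (y) by 6. Origin: centre of its underside, z up. The plain -x edge (yellow stripe) goes under the lip; on the +x edge stands a green flange 6 thick, 12 above the plate, too tall for the gap. Seated, its axes match the case's, its underside is at 24, its origin within 3 (x) and 4 (y) of the case's
- insert_fin (a point): [mm] top centre of the insert's handle, 46 above its underside over its origin: a green upright fin 12 thick (insert's x), 60 long (y), from the plate's top (6) up to 46; to be gripped across its thickness
- tongue_edge (a point): [mm] middle of the insert's plain (-x) edge, at its underside: 85 from the insert's origin
- flange_edge (a point): [mm] middle of the insert's flanged (+x) edge, at its underside: 85 from the insert's origin
- bottle: [mm] small white bottle with blue cap, a straight cylinder of radius 20, 75 tall, about 0.07 kg, loose, standing on the floor of the case's well (4 above the table), its top well above the walls. Origin: centre of its underside
- coaster: [mm] round blue coaster, radius 45, 3 thick, fixed to the table. Origin: centre of its underside, on the table
- tumbler: [mm] bystander, loose: clear glass tumbler, radius 33, 130 tall. Origin: centre of its underside
- washbottle: [mm] bystander, loose: clear plastic bottle with a red cap, radius 30, 180 tall. Origin: centre of its underside
- pencup: [mm] bystander, loose: pink cup holding three pens, radius 33, 170 tall with the pens. Origin: centre of its underside
- beaker: [mm] bystander, loose: clear glass beaker, radius 33, 90 tall. Origin: centre of its underside
- bowl: [mm] bystander, loose: red plastic bowl, radius 70, 60 tall. Origin: centre of its underside
- pot: [mm] bystander, loose: white pot, radius 26, 50 tall. Origin: centre of its underside
- amberjar: [mm] bystander, loose: amber jar with a black lid, radius 26, 60 tall, standing close beside the coaster. Origin: centre of its underside
Things that resemble listed ones, but are neither listed nor needed, are in the scene too. Leave any purple look-alike of the insert alone.

How it is judged:
By the outcome, as a careful person would: the job done as asked, in the order asked, and still so for the second after the job is handed in, with the robot touching nothing.
It also fails if it takes over 61 s, if anything falls off the work surface, if the arm or the gripper's body presses on something with over 40 N, if the wrist force passes 120 N, or if a joint passes its speed limit or range.

## Working session

There is one attempt and no reset: what is moved stays moved. The work goes in short steps, Python scripts to look and compute and a shell command to move; the robot and the scene stay as the last step left them, time stands still between calls to the robot, and variables do not carry over. Pictures are saved under pics/ and viewed, and the job is handed in when it is done.

```bash
ls; mkdir -p pics
python3 - <<'E'
from plant import arm
import cv2
for n in ("side","top","wrist"):
    im=arm.read_camera(n); cv2.imwrite(f"pics/{n}0.png",im[:,:,::-1])
    c=arm.get_calibration(n); print(n,{k:(v.tolist() if hasattr(v,'tolist') else v) for k,v in c.items()})
print(arm.get_state())
E
```

```text
pics
side {'K': [[509.3524685073439, 0.0, 321.03211601466893], [0.0, 509.3524685073439, 235.860764960728], [0.0, 0.0, 1.0]], 'k1': -0.021426970064298768, 'world_to_cam': [[0.8061835189819195, -0.5915965258280319, -0.009037939484862943, -0.528119238422545], [0.38608834993383706, 0.5144346235828929, 0.7656975931165608, -0.21208486754767544], [-0.4483346069257829, -0.6207822232372076, 0.643137241609731, -1.2056685930840885], [0.0, 0.0, 0.0, 1.0]]}
top {'K': [[511.42821733482646, 0.0, 314.95865317712594], [0.0, 511.42821733482646, 236.71565662475325], [0.0, 0.0, 1.0]], 'k1': -0.09246222887800185, 'world_to_cam': [[0.013322435871103577, -0.999866335434092, 0.009477550741618403, -0.12838704327519732], [0.9882975853126209, 0.014607527470189004, 0.15183709364463763, -0.5494889115468857], [-0.15195524198823518, 0.007343800569683845, 0.9883600927928492, -1.3085838779029846], [0.0, 0.0, 0.0, 1.0]]}
wrist {'K': [[431.4982703872069, 0.0, 314.37802479997686], [0.0, 431.4982703872069, 240.99134404017298], [0.0, 0.0, 1.0]], 'k1': -0.09946794792391796, 'T_tool_cam': [[0.00028636739823577356, 0.292797
[... 214 characters left out ...]
0.08400582092154939], [0.0, 0.0, 0.0, 1.0]]}
{'time_s': 0.15, 'joints': array([ 1.14602325e+00,  3.20150028e-01,  1.56536941e+00, -2.44737695e-05,
        1.25743417e+00, -2.00061009e-02]), 'qd': array([ 0.00066574, -0.00049786, -0.00677778, -0.00067476, -0.0008834 ,
       -0.00103127]), 'effort': array([ 5.38166819e-05, -4.12772477e+01, -2.32155812e+01,  7.26366648e-02,
        4.34467499e-02, -8.16691363e-05]), 'tool_pos': array([0.22629663, 0.52819993, 0.22432197]), 'orientation': array([ 0.6925772 ,  0.14165803,  0.6927734 , -0.1426003 ]), 'force': array([ 0.37179391, -0.88854052,  0.06763254]), 'moment': array([-0.03606298, -0.00553834, -0.01318563]), 'finger_gap': 0.09117182016754703}
```

View pics/side0.png

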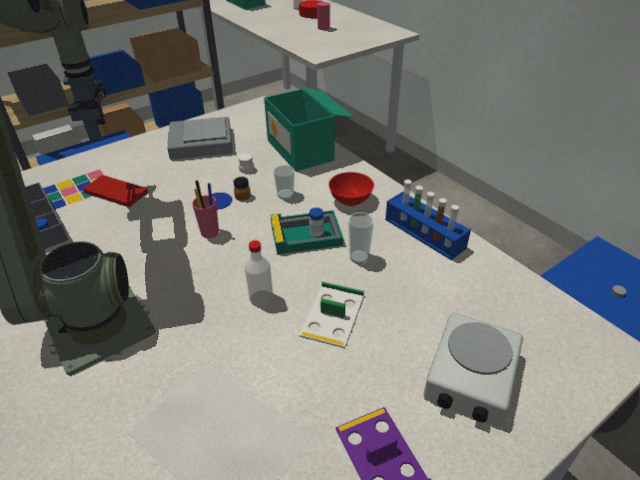

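View pics/top0.png

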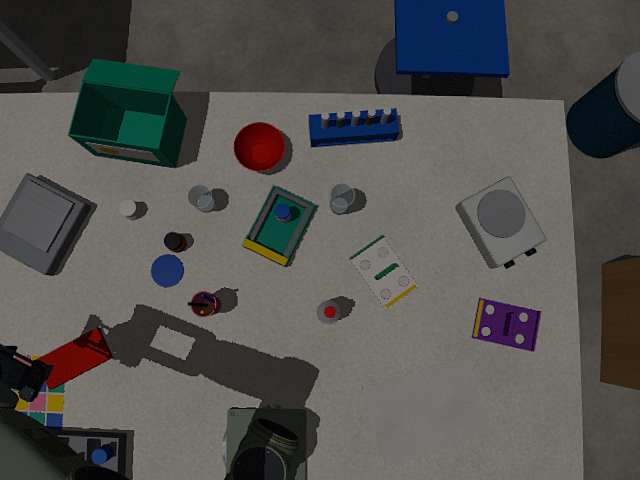

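View pics/wrist0.png

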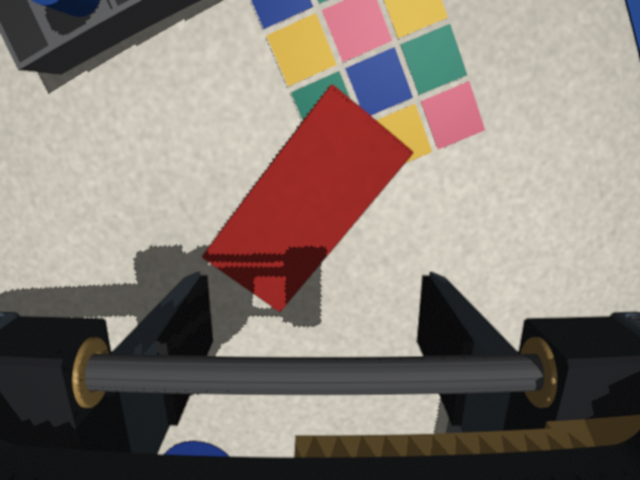

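The top view shows the teal case at (280,226) with its yellow lip at (264,250) and the blue-capped bottle inside it at (283,211). The coaster is at (167,270) with the amber jar at (175,241). The white insert is at (384,270), flange at (367,250) and stripe at (402,292). The purple look-alike at (507,324) is to be left alone. Blue things are the coaster (167,270), the cap in the case (283,211) and an object in the tray (103,452). I'll enlarge these to confirm.

```bash
cat > h.py <<'E'
import numpy as np, cv2
from plant import arm
from scipy.spatial.transform import Rotation as R
def q2R(q): return R.from_quat([q[1],q[2],q[3],q[0]]).as_matrix()
def cam(n,st=None):
    c=arm.get_calibration(n); K=np.array(c["K"])
    if n=="wrist":
        st=st or arm.get_state(); T=np.eye(4); T[:3,:3]=q2R(st["orientation"]); T[:3,3]=st["tool_pos"]
        W=np.linalg.inv(T@np.array(c["T_tool_cam"]))
    else: W=np.array(c["world_to_cam"])
    return K,c["k1"],W
def ray(n,uv,st=None):
    K,k,W=cam(n,st); d=np.array([(uv[0]-K[0,2])/K[0,0],(uv[1]-K[1,2])/K[1,1]])
    p=d.copy()
    for _ in range(20): p=d/(1+k*(p@p))
    Rw=W[:3,:3]; return -Rw.T@W[:3,3], Rw.T@np.array([p[0],-p[1],-1])
def onz(n,uv,z,st=None):
    o,d=ray(n,uv,st); return (o+d*(z-o[2])/d[2])
def proj(n,P,st=None):
    K,k,W=cam(n,st); p=W[:3,:3]@np.array(P)+W[:3,3]; s=np.array([p[0],-p[1]])/-p[2]; s=s*(1+k*(s@s)); return K[:2,:2]@s+K[:2,2]
def tri(uv1,uv2,n1="top",n2="side"):
    o1,d1=ray(n1,uv1);o2,d2=ray(n2,uv2)
    A=np.stack([d1,-d2],1); t=np.linalg.lstsq(A,o2-o1,rcond=None)[0]
    a=o1+t[0]*d1;b=o2+t[1]*d2; return (a+b)/2,np.linalg.norm(a-b)
E
python3 - <<'E'
import cv2
a=cv2.imread("pics/top0.png");b=cv2.imread("pics/side0.png")
cv2.imwrite("pics/c1.png",cv2.resize(a[170:330,140:430],None,fx=2.7,fy=2.7,interpolation=cv2.INTER_CUBIC))
cv2.imwrite("pics/c2.png",cv2.resize(b[150:350,180:400],None,fx=3,fy=3,interpolation=cv2.INTER_CUBIC))
E
```

```text
(no output)
```

View pics/c1.png

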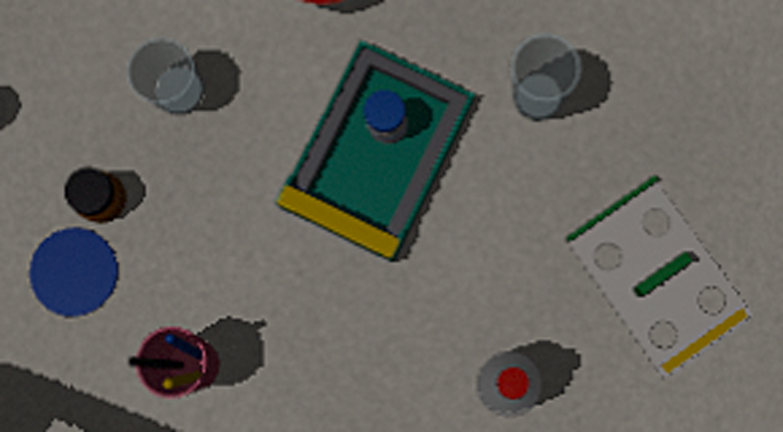

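View pics/c2.png

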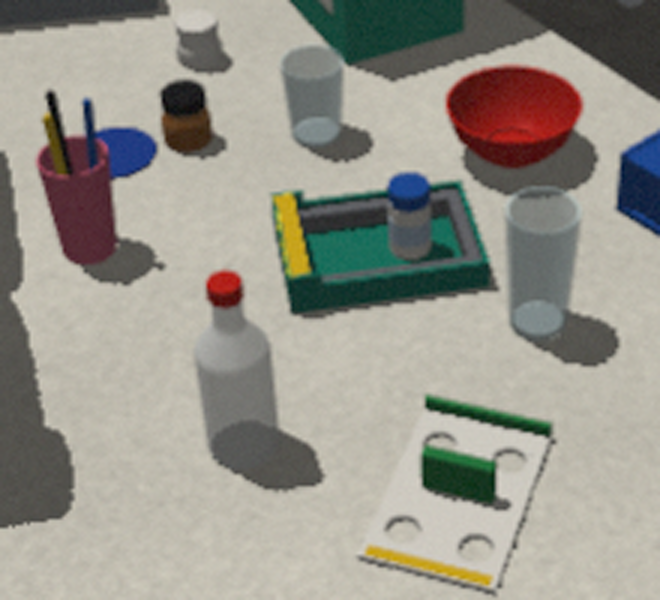

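The crops confirm the targets: the blue-capped bottle in the teal case, the white insert with a green flange and yellow stripe, and the coaster between the jar and the pen cup. Next I measure them.

```bash
cat > meas.py <<'E'
from h import *
def mask(im,lo,hi): return cv2.inRange(cv2.cvtColor(im,cv2.COLOR_BGR2HSV),lo,hi)
def comps(m,amin=15):
    n,l,s,c=cv2.connectedComponentsWithStats(m); return [(c[i],s[i],l==i) for i in range(1,n) if s[i][4]>=amin]
if __name__=="__main__":
    a=cv2.imread("pics/top0.png");b=cv2.imread("pics/side0.png")
    for nm,lo,hi in (("blue",(105,120,60),(125,255,255)),("yellow",(20,150,90),(32,255,255)),("green",(55,130,30),(75,255,255)),("teal",(76,100,30),(95,255,255))):
        for im,n in ((a,"top"),(b,"side")):
            for c,s,m in comps(mask(im,lo,hi)):
                r=cv2.minAreaRect(np.argwhere(m)[:,::-1].astype(np.float32))
                if 140<c[0]<450 and 100<c[1]<460: print(nm,n,c.round(1),s[4],[np.round(x,1) for x in r], cv2.boxPoints(r).round(1).tolist())
E
python3 meas.py
```

```text
blue top [350.5 128.2] 1160 [array([353.7, 123.5]), array([24.5, 89.4]), np.float64(85.6)] [[308.20001220703125, 114.69999694824219], [397.3999938964844, 107.80000305175781], [399.29998779296875, 132.3000030517578], [310.1000061035156, 139.10000610351562]]
blue top [363.3 114.1] 52 [array([363.1, 113.5]), array([7.2, 8.2]), np.float64(9.5)] [[358.79998779296875, 117.0], [360.20001220703125, 108.9000015258789], [367.29998779296875, 110.0999984741211], [366.0, 118.19999694824219]]
blue top [378.6 112.9] 49 [array([378., 113.]), array([6., 8.]), np.float64(90.0)] [[374.0, 110.0], [382.0, 110.0], [382.0, 116.0], [374.0, 116.0]]
blue top [332.4 116.2] 55 [array([332. , 116.5]), array([7., 8.]), np.float64(90.0)] [[328.0, 113.0], [336.0, 113.0], [336.0, 120.0], [328.0, 120.0]]
blue top [347.8 115.2] 53 [array([347. , 115.5]), array([7., 8.]), np.float64(90.0)] [[343.0, 112.0], [351.0, 112.0], [351.0, 119.0], [343.0, 119.0]]
blue top [351.6 142. ] 184 [array([354.5, 141.6]), array([ 2.8, 77.2]), np.float64(85.5)] [[315.8999938964844, 143.3000030517578], [392.8999938964844, 137.1999969482422
[... 4483 characters left out ...]
206.0]]
teal side [304.8 239.1] 1067 [array([307.5, 231.7]), array([35.2, 67.2]), np.float64(81.9)] [[271.70001220703125, 219.0], [338.20001220703125, 209.5], [343.20001220703125, 244.39999389648438], [276.70001220703125, 253.89999389648438]]
teal side [292.  216.1] 47 [array([293.5, 216. ]), array([ 4., 29.]), np.float64(90.0)] [[279.0, 214.0], [308.0, 214.0], [308.0, 218.0], [279.0, 218.0]]
teal side [412.9 221.7] 16 [array([413.5, 222. ]), array([6., 5.]), np.float64(90.0)] [[411.0, 219.0], [416.0, 219.0], [416.0, 225.0], [411.0, 225.0]]
teal side [327.3 229.6] 122 [array([326.5, 229. ]), array([14., 13.]), np.float64(90.0)] [[320.0, 222.0], [333.0, 222.0], [333.0, 236.0], [320.0, 236.0]]
```

Run:
```python
from h import *
f=lambda n,uv,z: (onz(n,uv,z)*1000).round(1)
print("lip",f("top",(264.9,251.5),.042),f("side",(277,227.8),.042))
A=onz("top",((242.2+245.5)/2,(244.7+237.8)/2),.042);B=onz("top",((287.4+284.1)/2,(258.1+265)/2),.042)
d=A-B; print("lip len",np.linalg.norm(d),"yaw",np.degrees(np.arctan2(-d[0],d[1])))
# ledge inner well edges (teal floor seen through ledge top z=24)
for q in ((255.2,240.6),(278.2,194.6),(305.4,208.2),(282.4,254.2)): print("well",f("top",q,.024))
for q in ((245.6,236.8),(272.4,183.2),(315.6,204.8),(288.8,258.4)): print("rim",f("top",q,.030))
print("cap",f("top",(282,210.5),.079),f("side",(315.9,213.6),.070))
print("coaster",f("top",(166.8,270.3),.003),f("side",(216.2,198.2),.003))
print("fin top",f("top",(385.3,271.2),.046))
print("stripe",f("top",(400.4,295.8),.006),f("side",(322.2,338.1),.006))
print("flange",f("top",(366.2,247.1),.018),f("side",(341.9,288.1),.015))
for n,a,b,z in (("fin",(375.75,278),(394.65,264.5),.046),("stripe",(385.8,306.1),(415.2,285.3),.006),("fl",(350.2,258.2),(382.7,235.6),.018)):
    A=onz("top",a,z);B=onz("top",b,z);d=A-B;print(n,np.linalg.norm(d),"yaw",np.degrees(np.arctan2(-d[0],d[1])))
print("jar",f("top",(175,239.5),.06),"pencup",f("top",(205,305),.0))
print("tumbler base",f("top",(339.5,206),.0),"washb",f("top",(329,311),.0), "washcap",f("top",(330,312),.18))
print("tumbler",tri((342,199),(361,221)))
```

```text
lip [510.   10.5  42. ] [511.1   9.7  42. ]
lip len 0.12342040287801645 yaw -24.996740008445684
well [541.2  39.   24. ]
well [668.3 -19.5  24. ]
well [631.7 -93.9  24. ]
well [505.7 -34.7  24. ]
rim [550.2  64.3  30. ]
rim [698.3  -3.3  30. ]
rim [ 640.2 -121.3   30. ]
rim [494.  -52.2  30. ]
cap [613.1 -34.1  79. ] [614.2 -32.6  70. ]
coaster [459.4 279.    3. ] [461.6 290.3   3. ]
fin top [ 462.1 -305.9   46. ]
stripe [ 400.  -352.1    6. ] [ 400.5 -351.5    6. ]
flange [ 528.8 -258.9   18. ] [ 528.8 -260.4   15. ]
fin 0.06155843236041942 yaw 35.8274553316252
stripe 0.09776189244334163 yaw 35.23315644103653
fl 0.10771112174071157 yaw 35.48837358403509
jar [535.8 245.6  60. ] pencup [368.2 171.4   0. ]
tumbler base [ 644.4 -187.4    0. ] washb [ 357.5 -161.2    0. ] washcap [ 353.7 -156.9  180. ]
tumbler (array([ 0.6382744 , -0.18871072,  0.12974264]), np.float64(0.009065653437638682))
```

```bash
cat >> h.py <<'E'
def plan(pos,jaw_deg,tilt=0,st=None):
    """jaw_deg: world direction of tool y. print shift in tool axes (current) and turn about x"""
    st=st or arm.get_state(); Rm=q2R(st["orientation"])
    print("pos",(np.array(st["tool_pos"])*1000).round(1),"jaw",np.degrees(np.arctan2(Rm[1,1],Rm[0,1])).round(2),"down",Rm[:,0].round(3),"j6",st["joints"][5].round(2),"gap",st["finger_gap"].round(4),"F",st["force"].round(1),"t",st["time_s"])
    y=np.array([np.cos(np.radians(jaw_deg)),np.sin(np.radians(jaw_deg)),0]);x=np.array([0,0,-1.]);G=np.stack([x,y,np.cross(x,y)],1)
    rv=R.from_matrix(Rm.T@G).as_rotvec()
    print(" turn(rad, tool)",rv.round(3)," shift(tool,m)",(Rm.T@(np.array(pos)-st["tool_pos"])).round(4), "shift in goal axes",(G.T@(np.array(pos)-st["tool_pos"])).round(4))
E
python3 - <<'E'
from h import *
st=arm.get_state();print(q2R(st["orientation"]).round(3))
plan([.613,-.034,.15],-25); plan([.613,-.034,.15],155)
E
```

```text
[[-0.001  0.394  0.919]
 [-0.001  0.919 -0.394]
 [-1.    -0.001 -0.   ]]Traceback (most recent call last):
  File "<stdin>", line 3, in <module>
  File "h.py", line 28, in plan
    print("pos",(np.array(st["tool_pos"])*1000).round(1),"jaw",np.degrees(np.arctan2(Rm[1,1],Rm[0,1])).round(2),"down",Rm[:,0].round(3),"j6",st["joints"][5].round(2),"gap",st["finger_gap"].round(4),"F",st["force"].round(1),"t",st["time_s"])
                                                                                                                                                                            ^^^^^^^^^^^^^^^^^^^^^^
AttributeError: 'float' object has no attribute 'round'
```

```bash
sed -i 's/st\["finger_gap"\].round(4)/round(float(st["finger_gap"]),4)/; s/st\["joints"\]\[5\].round(2)/round(float(st["joints"][5]),2)/' h.py
python3 - <<'E'
from h import *
plan([.613,-.034,.224],-25)
E
```

```text
pos [226.3 528.2 224.3] jaw 66.81 down [-0.001 -0.001 -1.   ] j6 -0.02 gap 0.0912 F [ 0.4 -0.9  0.1] t 0.15
 turn(rad, tool) [1.602e+00 1.000e-03 1.000e-03]  shift(tool,m) [ 0.0008 -0.3645  0.5768] shift in goal axes [3.000e-04 5.881e-01 3.461e-01]
```

```bash
python3 -m creep '[{"fingers":0,"ty":-0.0304,"tz":0.048},{"fingers":0,"ty":-0.0304,"tz":0.048},{"fingers":0,"ty":-0.0304,"tz":0.048},{"fingers":0,"ty":-0.0304,"tz":0.048},{"fingers":0,"ty":-0.0304,"tz":0.048},{"fingers":0,"ty":-0.0304,"tz":0.048},{"fingers":0,"ty":-0.0304,"tz":0.048},{"fingers":0,"ty":-0.0304,"tz":0.048},{"fingers":0,"ty":-0.0304,"tz":0.048},{"fingers":0,"ty":-0.0304,"tz":0.048}]'
python3 -m creep '[{"fingers":0,"ty":-0.0304,"tz":0.048},{"fingers":0,"ty":-0.0304,"tz":0.048},{"wx":0.178},{"wx":0.178},{"wx":0.178},{"wx":0.178},{"wx":0.178},{"wx":0.178},{"wx":0.178},{"wx":0.178}]'
python3 -m creep '[{"wx":0.178},{"fingers":0},{"fingers":0}]'
python3 - <<'E'
from h import *
plan([.613,-.034,.05],-25)
cv2.imwrite("pics/w1.png",arm.read_camera("wrist")[:,:,::-1])
E
```

```text
pos [226.3 528.2 224.3] jaw 66.81 down [-0.001 -0.001 -1.   ] j6 -0.02 gap 0.0912 F [ 0.4 -0.9  0.1] t 0.15
 turn(rad, tool) [1.602e+00 1.000e-03 1.000e-03]  shift(tool,m) [ 0.1748 -0.3643  0.5769] shift in goal axes [0.1743 0.5881 0.3461]invalid input
invalid input
invalid input
```

View pics/w1.png

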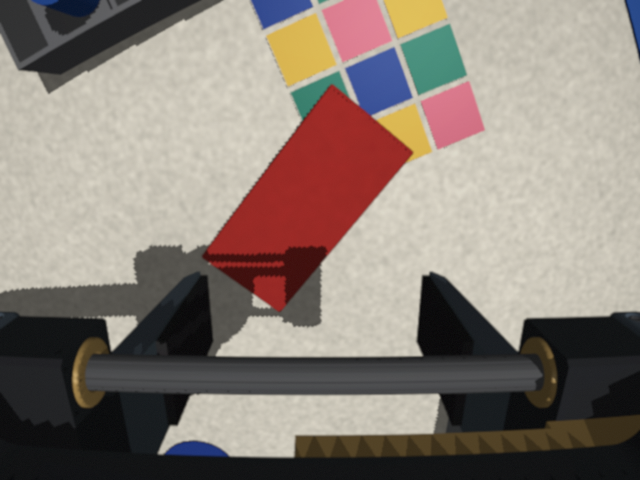

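The wrist view hasn't changed, because the rows were refused. I'll give every key in each row.

```bash
python3 -m creep '[{"fingers":0,"tx":0,"ty":-0.0304,"tz":0.048,"wx":0,"wy":0,"wz":0}]'; python3 -m creep --help | head -20
```

```text
time_s: 0.32
tool_pos: [0.2579, 0.4833, 0.2243]
orientation: [0.693, 0.141, 0.693, -0.14]
force: [1.0, -1.0, -0.1]
finger_gap: 0.0912invalid input: not JSON, or not a number
```

```bash
python3 -m creep '[{"fingers":0,"tx":0,"ty":-0.0304,"tz":0.048,"wx":0,"wy":0,"wz":0},{"fingers":0,"tx":0,"ty":-0.0304,"tz":0.048,"wx":0,"wy":0,"wz":0},{"fingers":0,"tx":0,"ty":-0.0304,"tz":0.048,"wx":0,"wy":0,"wz":0},{"fingers":0,"tx":0,"ty":-0.0304,"tz":0.048,"wx":0,"wy":0,"wz":0},{"fingers":0,"tx":0,"ty":-0.0304,"tz":0.048,"wx":0,"wy":0,"wz":0},{"fingers":0,"tx":0,"ty":-0.0304,"tz":0.048,"wx":0,"wy":0,"wz":0},{"fingers":0,"tx":0,"ty":-0.0304,"tz":0.048,"wx":0,"wy":0,"wz":0},{"fingers":0,"tx":0,"ty":-0.0304,"tz":0.048,"wx":0,"wy":0,"wz":0},{"fingers":0,"tx":0,"ty":-0.0304,"tz":0.048,"wx":0,"wy":0,"wz":0},{"fingers":0,"tx":0,"ty":-0.0304,"tz":0.048,"wx":0,"wy":0,"wz":0}]'
python3 -m creep '[{"fingers":0,"tx":0,"ty":-0.0304,"tz":0.048,"wx":0,"wy":0,"wz":0},{"fingers":0,"tx":0,"ty":0,"tz":0,"wx":0.178,"wy":0,"wz":0},{"fingers":0,"tx":0,"ty":0,"tz":0,"wx":0.178,"wy":0,"wz":0},{"fingers":0,"tx":0,"ty":0,"tz":0,"wx":0.178,"wy":0,"wz":0},{"fingers":0,"tx":0,"ty":0,"tz":0,"wx":0.178,"wy":0,"wz":0},{"fingers":0,"tx":0,"ty":0,"tz":0,"wx":0.178,"wy":0,"wz":0},{"fingers":0,"tx":0,"ty":0,"tz":0,"wx":0.178,"wy":0,"wz":0},{"fingers":0,"tx":0,"ty":0,"tz":0,"wx":0.178,"wy":0,"wz":0},{"fingers":0,"tx":0,"ty":0,"tz":0,"wx":0.178,"wy":0,"wz":0},{"fingers":0,"tx":0,"ty":0,"tz":0,"wx":0.178,"wy":0,"wz":0}]'
python3 -m creep '[{"fingers":0,"tx":0,"ty":0,"tz":0,"wx":0,"wy":0,"wz":0},{"fingers":0,"tx":0,"ty":0,"tz":0,"wx":0,"wy":0,"wz":0}]'
python3 - <<'E'
from h import *
plan([.613,-.034,.05],-25)
cv2.imwrite("pics/w2.png",arm.read_camera("wrist")[:,:,::-1])
E
```

```text
time_s: 1.58
tool_pos: [0.5809, 0.0116, 0.2248]
orientation: [0.693, 0.142, 0.693, -0.142]
force: [1.0, 0.1, 0.0]
finger_gap: 0.0911
time_s: 2.82
tool_pos: [0.6121, -0.0336, 0.2246]
orientation: [-0.378, -0.597, -0.378, 0.598]
force: [1.0, 1.1, 0.6]
finger_gap: 0.0911
time_s: 3.08
tool_pos: [0.6122, -0.0336, 0.2248]
orientation: [-0.381, -0.596, -0.381, 0.596]
force: [-0.1, 0.5, 0.9]
finger_gap: 0.0911
pos [612.2 -33.6 224.8] jaw -24.84 down [-0.  0. -1.] j6 0.36 gap 0.0911 F [-0.1  0.5  0.9] t 3.075
 turn(rad, tool) [0.003 0.    0.   ]  shift(tool,m) [ 0.1748  0.001  -0.    ] shift in goal axes [ 0.1748  0.0009 -0.    ]
```

View pics/w2.png

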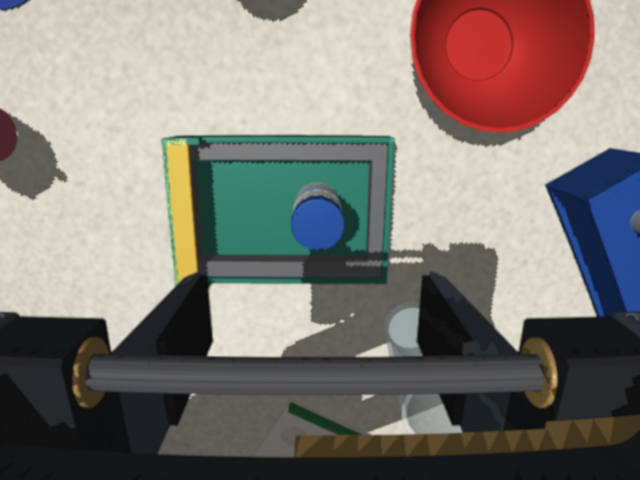

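The wrist view shows the cap at (318,222), the lip at (182,212), the far ledge at (380,210) and the tumbler behind the right finger. I measure the case and cap from it.

```bash
cat > m2.py <<'E'
from h import *
from meas import mask,comps
import sys
st=arm.get_state(); im=cv2.imread("pics/w2.png")
g=lambda uv,z: onz("wrist",uv,z,st)*1000
for c,s,m in comps(mask(im,(105,120,60),(125,255,255)),400):
    (x,y),r=cv2.minEnclosingCircle(np.argwhere(m)[:,::-1].astype(np.float32)); 
    if 250<c[0]<400: print("cap",c.round(1),(x,y,r),g(c,.079).round(1))
for c,s,m in comps(mask(im,(20,120,90),(32,255,255)),400):
    if c[0]<300:
        p=np.argwhere(m)
        # inner edge (right) of the lip at z=.042 per row; lateral ends
        E=[];L=[]
        for v in range(150,270,5):
            u=p[p[:,0]==v][:,1]; E.append(g((u.max()+.5,v),.042)[:2]); L.append(g((u.min()-.5,v),.042)[:2])
        for n,Q in (("inner",E),("outer",L)):
            vx,vy,x0,y0=cv2.fitLine(np.array(Q,np.float32),cv2.DIST_HUBER,0,.01,.01).ravel(); print(n,(vx,vy),(x0,y0),"yaw",np.degrees(np.arctan2(vy,vx))%180-90)
        ys=p[:,0]; 
        for v in (ys.min(),ys.max()): print("end",v, p[ys==v][:,1].mean(), g((p[ys==v][:,1].mean(),v),.042).round(1))
# grey/teal edges: profile along row 200 and 180 right side
hsv=cv2.cvtColor(im,cv2.COLOR_BGR2HSV)
t=mask(im,(70,90,20),(95,255,255))
for v in (150,170,190): print(v,"teal runs",[(int(a[0]),int(a[-1])) for a in np.split(np.where(t[v,150:420]>0)[0]+150,np.where(np.diff(np.where(t[v,150:420]>0)[0])>1)[0]+1)])
for u in (230,260,290): print(u,"teal runs",[(int(a[0]),int(a[-1])) for a in np.split(np.where(t[100:300,u]>0)[0]+100,np.where(np.diff(np.where(t[100:300,u]>0)[0])>1)[0]+1)])
E
python3 m2.py
```

```text
cap [317.6 223. ] (317.5443115234375, 222.94937133789062, 27.170120239257812) [615.1 -30.9  79. ]
inner (np.float32(0.4244029), np.float32(0.9054735)) (np.float32(524.0328), np.float32(14.552022)) yaw -25.112877
outer (np.float32(0.4282002), np.float32(0.9036839)) (np.float32(510.22778), np.float32(27.489141)) yaw -25.353394
end 144 182.5 [541.9  63.5  42. ]
end 281 179.5 [481.4 -36.4  42. ]
150 teal runs [(164, 164), (388, 393)]
170 teal runs [(166, 166), (197, 369), (387, 392)]
190 teal runs [(199, 299), (335, 368), (386, 391)]
230 teal runs [(136, 142), (161, 254), (277, 281)]
260 teal runs [(136, 142), (161, 254), (277, 282)]
290 teal runs [(136, 142), (161, 254), (278, 282)]
```

Run:
```python
from h import *
st=arm.get_state();g=lambda uv,z: onz("wrist",uv,z,st)*1000
ps=np.radians(-25.1);X=np.array([np.cos(ps),np.sin(ps)]);Y=np.array([-X[1],X[0]])
for n,uv,z,ax,val in (("lip in",(195,200),.042,0,-72),("far out",(391.7,190),.03,0,93),("far in",(385.6,190),.03,0,88),("+y out",(260,135.6),.03,1,64),("+y in",(260,142.6),.03,1,59),("-y out",(260,282.4),.03,1,-64),("-y in",(260,276.6),.03,1,-59)):
    P=g(uv,z)[:2]; print(n,"origin comp",(P@(X,Y)[ax]-val).round(1))
print("lip inner pt comp", np.array([524.03,14.55])@X+72)
# top-cam estimates
for c in ([510,10.5],[511.1,9.7]): print("top lip c",np.array(c)@X+80,np.array(c)@Y)
print(582.5*X[0]-23*X[1])
# side/top of far wall
for uv in ((280.6,220.8),): print()
```

```text
lip in origin comp 542.6
far out origin comp 539.0
far in origin comp 538.9
+y out origin comp 228.6
+y in origin comp 228.1
-y out origin comp 229.5
-y in origin comp 230.0
lip inner pt comp 540.373116144862
top lip c 537.3859935568546 225.85017798976597
top lip c 538.7214787739631 225.59234231557699
537.2504121471328
```

```bash
python3 -m creep '[{"fingers":0,"tx":0.04,"ty":0.0014,"tz":-0.0024,"wx":0,"wy":0,"wz":0},{"fingers":0,"tx":0.045,"ty":0,"tz":0,"wx":0,"wy":0,"wz":0},{"fingers":0,"tx":0.04,"ty":0,"tz":0,"wx":0,"wy":0,"wz":0},{"fingers":0,"tx":0.03,"ty":0,"tz":0,"wx":0,"wy":0,"wz":0},{"fingers":0,"tx":0.02,"ty":0,"tz":0,"wx":0,"wy":0,"wz":0},{"fingers":0,"tx":0,"ty":0,"tz":0,"wx":0,"wy":0,"wz":0},{"fingers":0.4,"tx":0,"ty":0,"tz":0,"wx":0,"wy":0,"wz":0},{"fingers":0.7,"tx":0,"ty":0,"tz":0,"wx":0,"wy":0,"wz":0},{"fingers":0.7,"tx":0,"ty":0,"tz":0,"wx":0,"wy":0,"wz":0},{"fingers":0.7,"tx":0,"ty":0,"tz":0,"wx":0,"wy":0,"wz":0}]'
python3 -m creep '[{"fingers":0.7,"tx":0,"ty":0,"tz":0,"wx":0,"wy":0,"wz":0},{"fingers":0.7,"tx":0,"ty":0,"tz":0,"wx":0,"wy":0,"wz":0}]'
python3 - <<'E'
from h import *
plan([.46,.28,.17],-40)
cv2.imwrite("pics/w3.png",arm.read_camera("wrist")[:,:,::-1])
E
```

```text
time_s: 4.38
tool_pos: [0.6147, -0.032, 0.0504]
orientation: [0.38, 0.597, 0.38, -0.596]
force: [-0.2, -0.5, -0.4]
finger_gap: 0.0539
time_s: 4.62
tool_pos: [0.6146, -0.032, 0.05]
orientation: [0.38, 0.596, 0.38, -0.596]
force: [-0.4, 0.3, 0.7]
finger_gap: 0.0398
pos [614.6 -32.   50. ] jaw -24.98 down [ 0.  0. -1.] j6 0.37 gap 0.0398 F [-0.4  0.3  0.7] t 4.625
 turn(rad, tool) [ 0.262 -0.    -0.   ]  shift(tool,m) [-0.12   -0.2719 -0.2176] shift in goal axes [-0.12   -0.319  -0.1397]
```

View pics/w3.png

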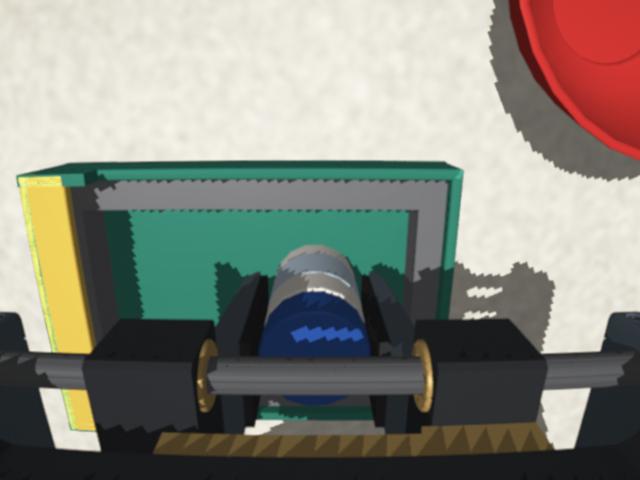

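The bottle is between the pads with a gap of 39.8 mm. I'll lift it and carry it.

```bash
python3 -m creep '[{"fingers":0.7,"tx":-0.015,"ty":0,"tz":0,"wx":0,"wy":0,"wz":0},{"fingers":0.7,"tx":-0.03,"ty":0,"tz":0,"wx":0,"wy":0,"wz":0},{"fingers":0.7,"tx":-0.035,"ty":0,"tz":0,"wx":0,"wy":0,"wz":0},{"fingers":0.7,"tx":-0.03,"ty":0,"tz":0,"wx":0,"wy":0,"wz":0},{"fingers":0.7,"tx":-0.01,"ty":0,"tz":0,"wx":0,"wy":0,"wz":0},{"fingers":0.7,"tx":0,"ty":-0.017,"tz":-0.0136,"wx":0,"wy":0,"wz":0},{"fingers":0.7,"tx":0,"ty":-0.034,"tz":-0.0272,"wx":0,"wy":0,"wz":0},{"fingers":0.7,"tx":0,"ty":-0.034,"tz":-0.0272,"wx":0,"wy":0,"wz":0},{"fingers":0.7,"tx":0,"ty":-0.034,"tz":-0.0272,"wx":0,"wy":0,"wz":0},{"fingers":0.7,"tx":0,"ty":-0.034,"tz":-0.0272,"wx":0,"wy":0,"wz":0}]'
python3 -m creep '[{"fingers":0.7,"tx":0,"ty":-0.034,"tz":-0.0272,"wx":0,"wy":0,"wz":0},{"fingers":0.7,"tx":0,"ty":-0.034,"tz":-0.0272,"wx":0,"wy":0,"wz":0},{"fingers":0.7,"tx":0,"ty":-0.034,"tz":-0.0272,"wx":0,"wy":0,"wz":0},{"fingers":0.7,"tx":0,"ty":-0.017,"tz":-0.0136,"wx":0.13,"wy":0,"wz":0},{"fingers":0.7,"tx":0,"ty":0,"tz":0,"wx":0.13,"wy":0,"wz":0},{"fingers":0.7,"tx":0,"ty":0,"tz":0,"wx":0,"wy":0,"wz":0},{"fingers":0.7,"tx":0,"ty":0,"tz":0,"wx":0,"wy":0,"wz":0}]'
python3 - <<'E'
from h import *
plan([.46,.28,.05],-40)
cv2.imwrite("pics/w4.png",arm.read_camera("wrist")[:,:,::-1])
cv2.imwrite("pics/s4.png",arm.read_camera("side")[:,:,::-1])
E
```

```text
time_s: 5.92
tool_pos: [0.5247, 0.1454, 0.1682]
orientation: [-0.379, -0.595, -0.381, 0.597]
force: [0.4, 0.7, 0.1]
finger_gap: 0.0394
time_s: 6.8
tool_pos: [0.4589, 0.2799, 0.1691]
orientation: [-0.3, -0.64, -0.3, 0.641]
force: [-0.4, -0.0, -1.0]
finger_gap: 0.0393
pos [458.9 279.9 169.1] jaw -39.77 down [-0.002 -0.001 -1.   ] j6 1.22 gap 0.0393 F [-0.4 -0.  -1. ] t 6.8
 turn(rad, tool) [0.004 0.002 0.001]  shift(tool,m) [ 0.1191  0.0009 -0.0009] shift in goal axes [ 0.1191  0.0008 -0.0007]
```

View pics/w4.png

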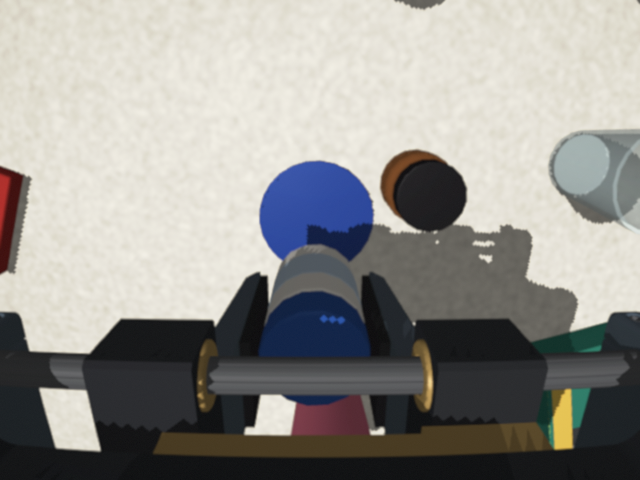

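View pics/s4.png

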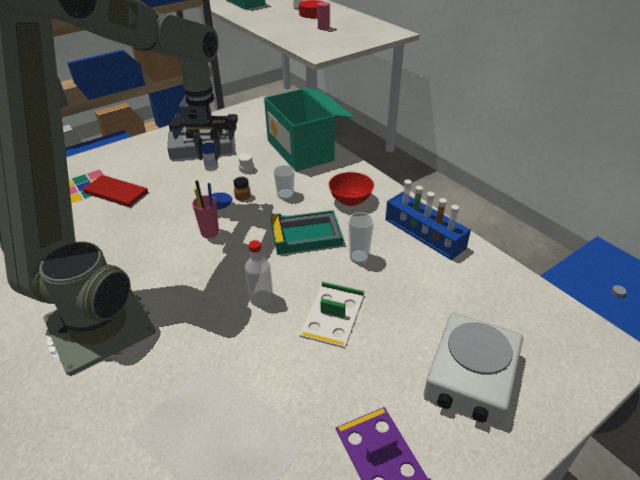

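The side view shows the bottle upright in the jaws at (210,157). The wrist view shows the coaster at about (316,215) with the jar at (425,190) to its right. I fit the coaster's centre.

Run:
```python
from h import *
from meas import mask
from scipy.optimize import least_squares
st=arm.get_state(); im=cv2.imread("pics/w4.png")
m=mask(im,(105,120,40),(125,255,255)); P=[]
for v in range(165,235,3):
    u=np.where(m[v,240:390]>0)[0]+240; P+= [onz("wrist",(u.min()-.5,v),.003,st)[:2]]
    if v<220: P+=[onz("wrist",(u.max()+.5,v),.003,st)[:2]]
P=np.array(P); s=least_squares(lambda q:np.hypot(*(P-q[:2]).T)-q[2],[.46,.28,.045],loss="soft_l1",f_scale=.001); print(s.x, s.cost)
plan([s.x[0],s.x[1],.0495],-40)
for uv in ((430,196),(424,192)): print("jar lid",onz("wrist",uv,.06,st))
```

```text
[0.4609483  0.28116321 0.04369372] 1.6242570095956724e-06
pos [459.5 279.8 169.5] jaw -39.84 down [-0.001 -0.    -1.   ] j6 1.22 gap 0.0397 F [ 0.1 -0.5 -0.2] t 6.9
 turn(rad, tool) [0.003 0.001 0.   ]  shift(tool,m) [ 0.12    0.0003 -0.002 ] shift in goal axes [ 0.12    0.0002 -0.0019]
jar lid [0.53501271 0.25675273 0.06      ]
jar lid [0.53354834 0.26131205 0.06      ]
```

```bash
python3 -m creep '[{"fingers":0.7,"tx":0.02,"ty":0,"tz":-0.0015,"wx":0,"wy":0,"wz":0},{"fingers":0.7,"tx":0.035,"ty":0,"tz":0,"wx":0,"wy":0,"wz":0},{"fingers":0.7,"tx":0.03,"ty":0,"tz":0,"wx":0,"wy":0,"wz":0},{"fingers":0.7,"tx":0.02,"ty":0,"tz":0,"wx":0,"wy":0,"wz":0},{"fingers":0.7,"tx":0.01,"ty":0,"tz":0,"wx":0,"wy":0,"wz":0},{"fingers":0.7,"tx":0.003,"ty":0,"tz":0,"wx":0,"wy":0,"wz":0},{"fingers":0.7,"tx":0.0015,"ty":0,"tz":0,"wx":0,"wy":0,"wz":0},{"fingers":0.7,"tx":0,"ty":0,"tz":0,"wx":0,"wy":0,"wz":0},{"fingers":0.7,"tx":0,"ty":0,"tz":0,"wx":0,"wy":0,"wz":0}]'
```

```text
time_s: 8.02
tool_pos: [0.4611, 0.2814, 0.051]
orientation: [0.299, 0.641, 0.3, -0.64]
force: [0.1, 1.0, -1.1]
finger_gap: 0.0396
```

```bash
python3 -m creep '[{"fingers":0.7,"tx":0.0012,"ty":0,"tz":0,"wx":0,"wy":0,"wz":0},{"fingers":0.7,"tx":0,"ty":0,"tz":0,"wx":0,"wy":0,"wz":0},{"fingers":0.7,"tx":0,"ty":0,"tz":0,"wx":0,"wy":0,"wz":0}]'
```

```text
time_s: 8.4
tool_pos: [0.4608, 0.2812, 0.0493]
orientation: [0.3, 0.641, 0.3, -0.641]
force: [0.4, 0.1, 0.1]
finger_gap: 0.0398
```

```bash
python3 -m creep '[{"fingers":0.5,"tx":0,"ty":0,"tz":0,"wx":0,"wy":0,"wz":0},{"fingers":0.4,"tx":0,"ty":0,"tz":0,"wx":0,"wy":0,"wz":0},{"fingers":0.4,"tx":0,"ty":0,"tz":0,"wx":0,"wy":0,"wz":0},{"fingers":0.4,"tx":0,"ty":0,"tz":0,"wx":0,"wy":0,"wz":0}]'
```

```text
time_s: 8.9
tool_pos: [0.4609, 0.2813, 0.0493]
orientation: [0.299, 0.641, 0.3, -0.64]
force: [-0.1, -0.1, 0.5]
finger_gap: 0.0547
```

```bash
python3 -m creep '[{"fingers":0.4,"tx":-0.02,"ty":0,"tz":0,"wx":0,"wy":0,"wz":0},{"fingers":0.4,"tx":-0.04,"ty":0,"tz":0,"wx":0,"wy":0,"wz":0},{"fingers":0.3,"tx":-0.05,"ty":0,"tz":0,"wx":0,"wy":0,"wz":0},{"fingers":0.3,"tx":-0.05,"ty":0,"tz":0,"wx":0,"wy":0,"wz":0},{"fingers":0,"tx":-0.04,"ty":0,"tz":0,"wx":0,"wy":0,"wz":0},{"fingers":0,"tx":0,"ty":0,"tz":0,"wx":-0.165,"wy":0,"wz":0},{"fingers":0,"tx":0,"ty":0,"tz":0,"wx":-0.165,"wy":0,"wz":0},{"fingers":0,"tx":0,"ty":0,"tz":0,"wx":-0.165,"wy":0,"wz":0},{"fingers":0,"tx":0,"ty":0,"tz":0,"wx":-0.165,"wy":0,"wz":0}]'
python3 - <<'E'
from h import *
plan([.4625,-.306,.25],35.5)
E
```

```text
time_s: 10.02
tool_pos: [0.4607, 0.2812, 0.2492]
orientation: [-0.492, -0.508, -0.492, 0.508]
force: [0.2, 0.4, 0.3]
finger_gap: 0.0912
pos [460.7 281.2 249.2] jaw -1.75 down [-0.  0. -1.] j6 0.56 gap 0.0912 F [0.2 0.4 0.3] t 10.025
 turn(rad, tool) [-0.65 -0.    0.  ]  shift(tool,m) [-0.0008  0.0198  0.5868] shift in goal axes [-0.0008 -0.3395  0.4791]
```

```bash
python3 -m creep '[{"fingers":0,"tx":0,"ty":0.002,"tz":0.0587,"wx":0,"wy":0,"wz":0},{"fingers":0,"tx":0,"ty":0.002,"tz":0.0587,"wx":0,"wy":0,"wz":0},{"fingers":0,"tx":0,"ty":0.002,"tz":0.0587,"wx":0,"wy":0,"wz":0},{"fingers":0,"tx":0,"ty":0.002,"tz":0.0587,"wx":0,"wy":0,"wz":0},{"fingers":0,"tx":0,"ty":0.002,"tz":0.0587,"wx":0,"wy":0,"wz":0},{"fingers":0,"tx":0,"ty":0.002,"tz":0.0587,"wx":0,"wy":0,"wz":0},{"fingers":0,"tx":0,"ty":0.002,"tz":0.0587,"wx":0,"wy":0,"wz":0},{"fingers":0,"tx":0,"ty":0.002,"tz":0.0587,"wx":0,"wy":0,"wz":0},{"fingers":0,"tx":0,"ty":0.002,"tz":0.0587,"wx":0,"wy":0,"wz":0},{"fingers":0,"tx":0,"ty":0.002,"tz":0.0587,"wx":0,"wy":0,"wz":0}]'
python3 -m creep '[{"fingers":0,"tx":0,"ty":0,"tz":0,"wx":-0.1625,"wy":0,"wz":0},{"fingers":0,"tx":0,"ty":0,"tz":0,"wx":-0.1625,"wy":0,"wz":0},{"fingers":0,"tx":0,"ty":0,"tz":0,"wx":-0.1625,"wy":0,"wz":0},{"fingers":0,"tx":0,"ty":0,"tz":0,"wx":-0.1625,"wy":0,"wz":0},{"fingers":0,"tx":0,"ty":0,"tz":0,"wx":0,"wy":0,"wz":0},{"fingers":0,"tx":0,"ty":0,"tz":0,"wx":0,"wy":0,"wz":0}]'
python3 - <<'E'
from h import *
plan([.4625,-.306,.024],35.5)
cv2.imwrite("pics/w5.png",arm.read_camera("wrist")[:,:,::-1])
cv2.imwrite("pics/t5.png",arm.read_camera("top")[:,:,::-1])
cv2.imwrite("pics/s5.png",arm.read_camera("side")[:,:,::-1])
E
```

```text
time_s: 11.28
tool_pos: [0.4594, -0.308, 0.2493]
orientation: [0.491, 0.509, 0.491, -0.509]
force: [1.2, 0.2, 0.8]
finger_gap: 0.0911
time_s: 12.02
tool_pos: [0.4596, -0.3061, 0.2492]
orientation: [0.627, 0.326, 0.627, -0.326]
force: [0.6, -0.2, -0.1]
finger_gap: 0.0914
pos [ 459.6 -306.1  249.2] jaw 35.05 down [ 0.  0. -1.] j6 -1.22 gap 0.0914 F [ 0.6 -0.2 -0.1] t 12.025
 turn(rad, tool) [-0.008 -0.    -0.   ]  shift(tool,m) [0.2252 0.0023 0.0016] shift in goal axes [0.2252 0.0024 0.0016]
```

View pics/w5.png

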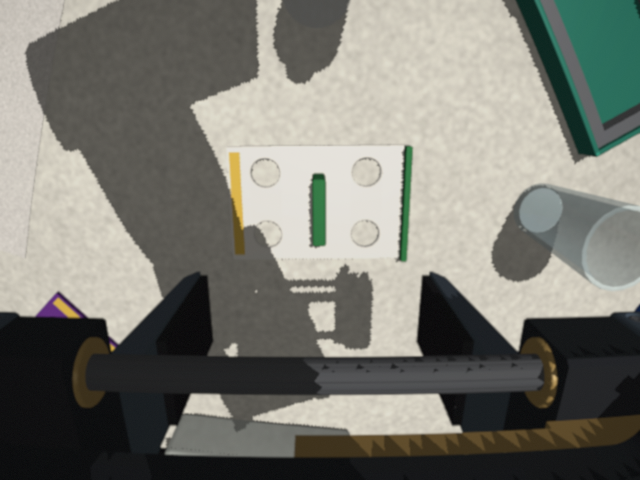

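View pics/s5.png

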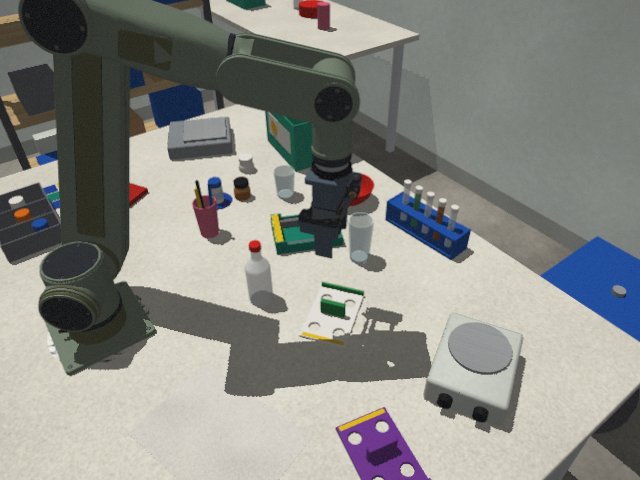

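The bottle stands upright on the coaster at (215,190) in the side view. The wrist view shows the insert square to the jaws, with its fin at (318,210), stripe at (236,203) and flange at (406,203). I measure it from this view.

Run:
```python
from h import *
from meas import mask,comps
st=arm.get_state(); im=cv2.imread("pics/w5.png")
for nm,lo,hi in (("g",(55,100,30),(78,255,255)),("y",(18,120,60),(32,255,255))):
  for c,s,m in comps(mask(im,lo,hi),60):
    if 200<c[0]<430 and 140<c[1]<280:
        r=cv2.minAreaRect(np.argwhere(m)[:,::-1].astype(np.float32)); print(nm,c.round(1),s,[np.round(q,1) for q in r])
g=lambda u,z:onz("wrist",u,z,st)*1000
ps=np.radians(35.4);X=np.array([np.cos(ps),np.sin(ps)]);Y=np.array([-X[1],X[0]])
hsv=cv2.cvtColor(im,cv2.COLOR_BGR2HSV)
for v in (185,210,235): print(v,[(int(u),hsv[v,u].tolist()) for u in range(306,332,1)][::2])
# plate edges at z=.006: columns at u=285, 340
for u in (285,345): print(u,[(v,im[v,u].tolist()) for v in list(range(138,152,2))+list(range(254,270,2))])
```

```text
g [405.5 201.6] [400 147  12 114 665] [array([405.5, 203.5]), array([  6.2, 113.3]), np.float64(2.8)]
g [318.5 210.1] [313 175  12  71 829] [array([318.5, 210. ]), array([70., 11.]), np.float64(90.0)]
y [236.4 202.8] [230 153  14 101 910] [array([236.4, 203. ]), array([100.6,   9.9]), np.float64(86.1)]
185 [(306, [20, 10, 228]), (308, [19, 17, 215]), (310, [20, 18, 131]), (312, [65, 91, 92]), (314, [67, 141, 119]), (316, [67, 141, 123]), (318, [67, 141, 123]), (320, [67, 141, 123]), (322, [67, 140, 124]), (324, [65, 109, 119]), (326, [32, 18, 188]), (328, [20, 10, 228]), (330, [20, 10, 228])]
210 [(306, [18, 11, 227]), (308, [18, 18, 187]), (310, [20, 15, 101]), (312, [63, 76, 87]), (314, [68, 145, 116]), (316, [67, 143, 123]), (318, [67, 142, 122]), (320, [67, 143, 123]), (322, [67, 144, 122]), (324, [65, 111, 117]), (326, [35, 18, 187]), (328, [21, 11, 227]), (330, [20, 10, 227])]
235 [(306, [19, 12, 227]), (308, [23, 15, 226]), (310, [18, 18, 186]), (312, [58, 53, 92]), (314, [67, 144, 113]), (316, [67, 145, 120]), (318, [67, 148, 119]), (320, [67, 147, 120]), (322, [67, 145, 120]), (324, [65, 111, 117]), (326, [35, 18, 185]), (328, [19, 12, 227]), (330, [19, 12, 227])]
285 [(138, [197, 212, 217]), (140, [198, 212, 217]), (142, [197, 211, 216]), (144, [190, 204, 208]), (146, [208, 218, 221]), (148, [220, 226, 229]), (150, [219, 225, 229]), (254, [215, 223, 226]), (256, [214, 222, 225]), (258, [200, 211, 216]), (260, [193, 207, 212]), (262, [198, 212, 217]), (264, [200, 215, 219]), (266, [202, 217, 220]), (268, [207, 220, 223])]
345 [(138, [194, 207, 213]), (140, [197, 211, 216]), (142, [199, 214, 219]), (144, [195, 208, 213]), (146, [211, 220, 223]), (148, [220, 227, 230]), (150, [220, 226, 229]), (254, [215, 223, 226]), (256, [214, 222, 226]), (258, [195, 206, 210]), (260, [191, 204, 209]), (262, [186, 199, 205]), (264, [137, 146, 150]), (266, [87, 93, 95]), (268, [83, 88, 91])]
```

Run:
```python
from h import *
st=arm.get_state(); im=cv2.imread("pics/w5.png")
print([ (v,int(im[v,318,1])) for v in range(170,190)],[ (v,int(im[v,318,1])) for v in range(240,250)])
g=lambda u,z:onz("wrist",u,z,st)[:2]*1000
ps=np.radians(35.4);X=np.array([np.cos(ps),np.sin(ps)]);Y=np.array([-X[1],X[0]])
t=st["tool_pos"][:2]*1000
r=lambda u,z:((g(u,z)-t)@X,(g(u,z)-t)@Y)
print("fin top -y",r((318.5,245.8),.046)); print("fin top mid",r((318.5,212),.046))
print("flange outer",r((409.5,200),.018),"stripe outer",r((231,200),.006))
print("plate +y",r((315,144.8),.006),"-y",r((315,258.5),.006))
a=g((230.0,153),.006);b=g((243.5,258),.006); 
for q in ((237.,153),(245.,253)): print("stripe in",g(q,.006))
d=g((412,148),.018)-g((406.5,260),.018);print("flange yaw",np.degrees(np.arctan2(-d[0],d[1])))
d=g((231,153),.006)-g((237.5,254),.006);print("stripe yaw",np.degrees(np.arctan2(-d[0],d[1])))
d=g((318.5,182),.046)-g((318.5,240),.046);print("fin yaw",np.degrees(np.arctan2(-d[0],d[1])))
```

```text
[(170, 226), (171, 223), (172, 200), (173, 148), (174, 95), (175, 71), (176, 70), (177, 70), (178, 79), (179, 95), (180, 113), (181, 121), (182, 123), (183, 123), (184, 124), (185, 123), (186, 123), (187, 123), (188, 124), (189, 123)] [(240, 120), (241, 119), (242, 119), (243, 119), (244, 116), (245, 113), (246, 133), (247, 180), (248, 215), (249, 223)]
fin top -y (np.float64(2.9712501648324707), np.float64(-31.54062475077491))
fin top mid (np.float64(3.0872534728123444), np.float64(-0.9837100374694774))
flange outer (np.float64(87.536430108921), np.float64(3.433989733547442)) stripe outer (np.float64(-79.8966421364152), np.float64(2.003572632323042))
plate +y (np.float64(0.43515596965904635), np.float64(52.97705114690709)) -y (np.float64(-0.24362108830157325), np.float64(-57.44156023807716))
stripe in [ 374.3930943  -309.96204178]
stripe in [ 432.90289686 -388.04216485]
flange yaw 35.74097851786507
stripe yaw 35.714199863547215
fin yaw 35.1781292408744
```

```bash
python3 -m creep '[{"fingers":0,"tx":0.04,"ty":0.003,"tz":0.0018,"wx":-0.009,"wy":0,"wz":0},{"fingers":0,"tx":0.055,"ty":0,"tz":0,"wx":0,"wy":0,"wz":0},{"fingers":0,"tx":0.055,"ty":0,"tz":0,"wx":0,"wy":0,"wz":0},{"fingers":0.2,"tx":0.04,"ty":0,"tz":0,"wx":0,"wy":0,"wz":0},{"fingers":0.4,"tx":0.025,"ty":0,"tz":0,"wx":0,"wy":0,"wz":0},{"fingers":0.5,"tx":0.01,"ty":0,"tz":0,"wx":0,"wy":0,"wz":0},{"fingers":0.6,"tx":0,"ty":0,"tz":0,"wx":0,"wy":0,"wz":0},{"fingers":0.6,"tx":0,"ty":0,"tz":0,"wx":0,"wy":0,"wz":0},{"fingers":0.95,"tx":0,"ty":0,"tz":0,"wx":0,"wy":0,"wz":0},{"fingers":0.95,"tx":0,"ty":0,"tz":0,"wx":0,"wy":0,"wz":0}]'
python3 -m creep '[{"fingers":0.95,"tx":0,"ty":0,"tz":0,"wx":0,"wy":0,"wz":0},{"fingers":0.95,"tx":0,"ty":0,"tz":0,"wx":0,"wy":0,"wz":0},{"fingers":0.95,"tx":0,"ty":0,"tz":0,"wx":0,"wy":0,"wz":0}]'
```

```text
time_s: 13.42
tool_pos: [0.4635, -0.3061, 0.0249]
orientation: [0.63, 0.323, 0.629, -0.323]
force: [0.1, 0.4, 0.8]
finger_gap: 0.0239
time_s: 13.8
tool_pos: [0.4633, -0.3059, 0.0245]
orientation: [0.629, 0.323, 0.629, -0.323]
force: [-1.1, 0.5, 3.5]
finger_gap: 0.0118
```

```bash
python3 -m creep '[{"fingers":0.95,"tx":-0.01,"ty":0,"tz":0,"wx":0,"wy":0,"wz":0},{"fingers":0.95,"tx":-0.03,"ty":0,"tz":0,"wx":0,"wy":0,"wz":0},{"fingers":0.95,"tx":-0.04,"ty":0,"tz":0,"wx":0,"wy":0,"wz":0},{"fingers":0.95,"tx":-0.045,"ty":0,"tz":0,"wx":0,"wy":0,"wz":0},{"fingers":0.95,"tx":-0.045,"ty":0,"tz":0,"wx":0,"wy":0,"wz":0},{"fingers":0.95,"tx":-0.03,"ty":0,"tz":0,"wx":0,"wy":0,"wz":0}]'
python3 - <<'E'
from h import *
ps=np.radians(-25.1);X=np.array([np.cos(ps),np.sin(ps)]);Y=np.array([-X[1],X[0]])
c=(539+18)*X+228*Y; print(c); plan([c[0]/1000,c[1]/1000,.2245],-25.1)
cv2.imwrite("pics/w6.png",arm.read_camera("wrist")[:,:,::-1])
E
```

```text
time_s: 14.55
tool_pos: [0.4633, -0.306, 0.2268]
orientation: [0.63, 0.323, 0.628, -0.323]
force: [0.1, -1.1, -2.2]
finger_gap: 0.0119
[601.11928944 -29.80939229]
pos [ 463.3 -306.   226.8] jaw 35.7 down [ 0.002 -0.001 -1.   ] j6 -1.23 gap 0.0119 F [ 0.1 -1.1 -2.2] t 14.55
 turn(rad, tool) [ 1.061  0.002 -0.002]  shift(tool,m) [ 0.0021  0.2731 -0.1439] shift in goal axes [ 0.0023  0.0076 -0.3086]
```

View pics/w6.png

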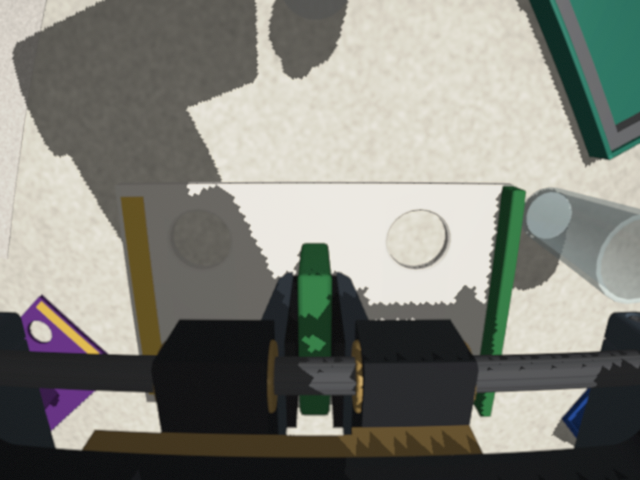

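The insert hangs level and centred in the jaws, with the fin at (315,330) and plate edges at u 120 and 520. I carry it over the case.

```bash
python3 -m creep '[{"fingers":0.95,"tx":0,"ty":0.0171,"tz":-0.009,"wx":0,"wy":0,"wz":0},{"fingers":0.95,"tx":0,"ty":0.0341,"tz":-0.018,"wx":0,"wy":0,"wz":0},{"fingers":0.95,"tx":0,"ty":0.0341,"tz":-0.018,"wx":0,"wy":0,"wz":0},{"fingers":0.95,"tx":0,"ty":0.0341,"tz":-0.018,"wx":0,"wy":0,"wz":0},{"fingers":0.95,"tx":0,"ty":0.0341,"tz":-0.018,"wx":0,"wy":0,"wz":0},{"fingers":0.95,"tx":0,"ty":0.0341,"tz":-0.018,"wx":0,"wy":0,"wz":0},{"fingers":0.95,"tx":0,"ty":0.0341,"tz":-0.018,"wx":0,"wy":0,"wz":0},{"fingers":0.95,"tx":0,"ty":0.0341,"tz":-0.018,"wx":0,"wy":0,"wz":0},{"fingers":0.95,"tx":0,"ty":0.0171,"tz":-0.009,"wx":0.1,"wy":0,"wz":0},{"fingers":0.95,"tx":0,"ty":0,"tz":0,"wx":0.16,"wy":0,"wz":0}]'
python3 -m creep '[{"fingers":0.95,"tx":0,"ty":0,"tz":0,"wx":0.16,"wy":0,"wz":0},{"fingers":0.95,"tx":0,"ty":0,"tz":0,"wx":0.16,"wy":0,"wz":0},{"fingers":0.95,"tx":0,"ty":0,"tz":0,"wx":0.16,"wy":0,"wz":0},{"fingers":0.95,"tx":0,"ty":0,"tz":0,"wx":0.16,"wy":0,"wz":0},{"fingers":0.95,"tx":0,"ty":0,"tz":0,"wx":0.16,"wy":0,"wz":0},{"fingers":0.95,"tx":0,"ty":0,"tz":0,"wx":0,"wy":0,"wz":0},{"fingers":0.95,"tx":0,"ty":0,"tz":0,"wx":0,"wy":0,"wz":0}]'
python3 - <<'E'
from h import *
plan([.6011,-.0298,.2245],-25.1)
cv2.imwrite("pics/w7.png",arm.read_camera("wrist")[:,:,::-1])
E
```

```text
time_s: 15.85
tool_pos: [0.6001, -0.0267, 0.2213]
orientation: [0.58, 0.402, 0.583, -0.403]
force: [-0.3, -0.2, -2.2]
finger_gap: 0.0119
time_s: 16.73
tool_pos: [0.6002, -0.029, 0.223]
orientation: [-0.38, -0.595, -0.381, 0.597]
force: [-0.2, -0.2, -1.5]
finger_gap: 0.0118
pos [600.2 -29.  223. ] jaw -24.88 down [-0.002  0.    -1.   ] j6 0.37 gap 0.0118 F [-0.2 -0.2 -1.5] t 16.725
 turn(rad, tool) [0.004 0.001 0.002]  shift(tool,m) [-0.0015  0.0012  0.0004] shift in goal axes [-0.0015  0.0012  0.0004]
```

View pics/w7.png

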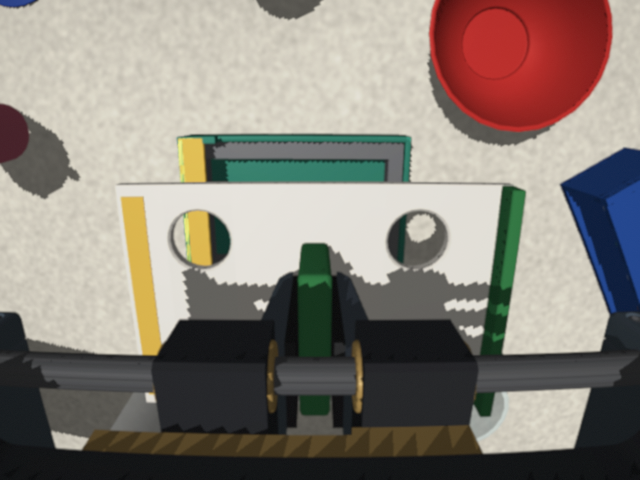

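Run:
```python
from h import *
from meas import mask
st=arm.get_state(); im=cv2.imread("pics/w7.png")
Rm=q2R(st["orientation"]);t=st["tool_pos"]
def tool(u,z): return Rm.T@(onz("wrist",u,z,st)-t)*1000
gray=cv2.cvtColor(im,cv2.COLOR_BGR2GRAY).astype(int)
for u in (150,250,300,350,450,490):
    print(u,[(v,int(gray[v,u])) for v in range(178,192)])
t_=mask(im,(70,90,20),(95,255,255))
for u in (240,280,320,360): 
    w=np.where(t_[125:160,u])[0]+125; print("wall",u,w.min(),w.max())
for u in ((250,184),(350,184)): print("plate +y edge in tool",tool(u,.2045).round(1))
ps=np.radians(-25.1);X=np.array([np.cos(ps),np.sin(ps)]);Y=np.array([-X[1],X[0]])
for v,val in ((135.8,64),(142.5,59)):
    P=onz("wrist",(300,v),.03,st)[:2]*1000; print("case Y",P@Y-val)
print("TCP Y",t[:2]@Y*1000,"X",t[:2]@X*1000)
```

```text
150 [(178, 206), (179, 205), (180, 205), (181, 196), (182, 169), (183, 150), (184, 176), (185, 212), (186, 225), (187, 226), (188, 227), (189, 227), (190, 227), (191, 226)]
250 [(178, 105), (179, 104), (180, 106), (181, 112), (182, 126), (183, 163), (184, 206), (185, 225), (186, 228), (187, 227), (188, 227), (189, 227), (190, 227), (191, 227)]
300 [(178, 102), (179, 101), (180, 104), (181, 113), (182, 132), (183, 170), (184, 208), (185, 224), (186, 226), (187, 227), (188, 227), (189, 226), (190, 226), (191, 226)]
350 [(178, 98), (179, 101), (180, 102), (181, 112), (182, 131), (183, 168), (184, 206), (185, 223), (186, 225), (187, 226), (188, 226), (189, 225), (190, 225), (191, 225)]
450 [(178, 201), (179, 203), (180, 203), (181, 192), (182, 157), (183, 147), (184, 184), (185, 216), (186, 223), (187, 224), (188, 223), (189, 223), (190, 223), (191, 223)]
490 [(178, 203), (179, 204), (180, 204), (181, 198), (182, 175), (183, 149), (184, 167), (185, 203), (186, 220), (187, 222), (188, 223), (189, 222), (190, 222), (191, 222)]
wall 240 135 141
wall 280 135 141
wall 320 135 141
wall 360 136 141
plate +y edge in tool [ 18.8 -27.5 -53.8]
plate +y edge in tool [ 18.8  14.1 -53.7]
case Y 227.46512687961
case Y 227.16936156146534
TCP Y 228.24409194085953 X 556.0590839390239
```

```bash
python3 -m creep '[{"fingers":0.95,"tx":0.02,"ty":-0.001,"tz":0,"wx":0.003,"wy":0,"wz":0},{"fingers":0.95,"tx":0.04,"ty":0,"tz":0,"wx":0,"wy":0,"wz":0},{"fingers":0.95,"tx":0.04,"ty":0,"tz":0,"wx":0,"wy":0,"wz":0},{"fingers":0.95,"tx":0.025,"ty":0,"tz":0,"wx":0,"wy":0,"wz":0},{"fingers":0.95,"tx":0.012,"ty":0,"tz":0,"wx":0,"wy":0,"wz":0},{"fingers":0.95,"tx":0,"ty":0,"tz":0,"wx":0,"wy":0,"wz":0.07},{"fingers":0.95,"tx":0,"ty":0,"tz":0,"wx":0,"wy":0,"wz":0.07},{"fingers":0.95,"tx":0,"ty":0,"tz":0,"wx":0,"wy":0,"wz":0},{"fingers":0.95,"tx":0,"ty":0,"tz":0,"wx":0,"wy":0,"wz":0}]'
cat > chk.py <<'E'
from h import *
import sys
n=sys.argv[1]
st=arm.get_state(); Rm=q2R(st["orientation"]);t=st["tool_pos"]*1000
ps=np.radians(-25.1);X=np.array([np.cos(ps),np.sin(ps),0]);Y=np.array([-X[1],X[0],0])
C=539*X+228*Y
ix=Rm[:,1]; iz=-Rm[:,0]; O=t-24.5*iz; T=O-85*ix; Fl=O+85*ix
L=lambda P:np.array([(P-C)@X,(P-C)@Y,P[2]]).round(1)
print("tilt",np.degrees(np.arcsin(ix[2])).round(2),"yaw",np.degrees(np.arctan2(ix[1],ix[0])).round(2),"roll",np.degrees(np.arcsin(Rm[2,2])).round(2))
print("case frame: TCP",L(t),"tongue",L(T),"flange",L(Fl),"F",st["force"].round(1),"M",st["moment"].round(2),"gap",round(float(st["finger_gap"]),4),"t",st["time_s"])
for c in sys.argv[2:]: cv2.imwrite(f"pics/{c}_{n}.png",arm.read_camera(c)[:,:,::-1])
E
python3 chk.py 8 wrist side
python3 -c "
import cv2
b=cv2.imread('pics/side_8.png');cv2.imwrite('pics/c8.png',cv2.resize(b[160:280,230:390],None,fx=5,fy=5,interpolation=cv2.INTER_CUBIC))"
```

```text
time_s: 17.9
tool_pos: [0.6008, -0.0293, 0.088]
orientation: [0.42, 0.622, 0.336, -0.569]
force: [0.4, -0.1, -1.8]
finger_gap: 0.0114
tilt 8.07 yaw -25.2 roll -0.05
case frame: TCP [17.4  0.3 88. ] tongue [-63.3   0.5  51.8] flange [105.    0.2  75.7] F [ 0.4 -0.1 -1.8] M [-0.    0.2  -0.03] gap 0.0114 t 17.9
```

View pics/wrist_8.png

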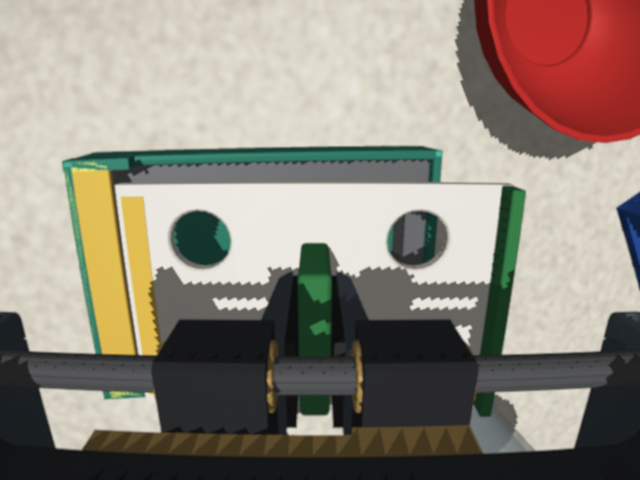

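View pics/c8.png

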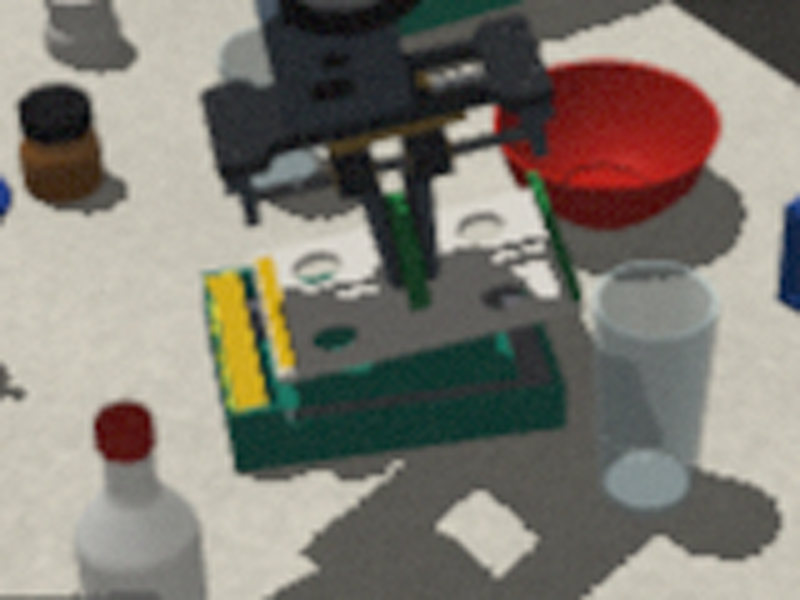

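The insert is held tilted over the case, with its stripe just inside the lip: wrist stripe at (137,270), lip inner edge at about (118,250). I re-measure the case from this closer view.

Run:
```python
from h import *
from meas import mask
st=arm.get_state(); im=cv2.imread("pics/wrist_8.png")
ps=np.radians(-25.1);X=np.array([np.cos(ps),np.sin(ps)]);Y=np.array([-X[1],X[0]])
g=lambda u,z:onz("wrist",u,z,st)[:2]*1000
y=mask(im,(18,120,60),(32,255,255))
E=[]
for v in range(200,340,15):
    w=np.where(y[v,60:150])[0]+60
    # split runs
    runs=np.split(w,np.where(np.diff(w)>2)[0]+1); 
    P=g((runs[0][-1]+.5,v),.042); E.append(P); Q=g((runs[0][0]-.5,v),.042)
    print(v,[(int(r[0]),int(r[-1])) for r in runs],"case X from inner",(P@X+72).round(1),"lip width",((P-Q)@X).round(1))
E=np.array(E,np.float32);vx,vy,_,_=cv2.fitLine(E,cv2.DIST_HUBER,0,.01,.01).ravel();print("yaw",np.degrees(np.arctan2(vy,vx))%180-90)
t_=mask(im,(65,90,20),(95,255,255))
for u in (200,250,300,350,400):
    w=np.where(t_[135:180,u])[0]+135; print("wall",u,w.min(),w.max(),"Y out",g((u,w.min()-.5),.03)@Y-64,"in",g((u,w.max()+.5),.03)@Y-59)
P=g((200,148.5),.03);Q=g((400,148.5),.03)
print("far wall",)
for v in (155,165,175):
    w=np.where(t_[v,420:450])[0]+420; print(v,w.min(),w.max(),"X in",g((w.min()-.5,v),.03)@X-88,"out",g((w.max()+.5,v),.03)@X-93)
```

```text
200 [(76, 114), (122, 142)] case X from inner 540.7 lip width 18.0
215 [(79, 116), (124, 144)] case X from inner 540.7 lip width 17.6
230 [(81, 118), (126, 145)] case X from inner 540.7 lip width 17.8
245 [(83, 120), (128, 147)] case X from inner 540.7 lip width 18.0
260 [(86, 122), (130, 149)] case X from inner 540.6 lip width 17.7
275 [(88, 124), (132, 149)] case X from inner 540.5 lip width 17.9
290 [(91, 126), (134, 149)] case X from inner 540.4 lip width 17.6
305 [(94, 128), (136, 149)] case X from inner 540.3 lip width 17.3
320 [(96, 131), (138, 149)] case X from inner 540.6 lip width 18.0
335 [(99, 133), (140, 149)] case X from inner 540.4 lip width 17.7
yaw -25.387207
wall 200 150 163 Y out 229.80534631197844 in 228.06485685567395
wall 250 149 161 Y out 229.68845326695777 in 228.36517065168783
wall 300 148 160 Y out 229.69676391437304 in 228.28795190866322
wall 350 148 160 Y out 229.33440487123562 in 227.81405204273602
wall 400 147 158 Y out 229.5959473825734 in 228.46460341777424
far wall
155 420 441 X in 531.2413683916966 out 538.4757803100013
165 430 440 X in 537.1224152099794 out 538.308390701547
175 430 439 X in 537.4892604145226 out 538.1470164733488
```

```bash
python3 -m creep '[{"fingers":0.95,"tx":0.008,"ty":-0.0018,"tz":-0.0012,"wx":0,"wy":0,"wz":0},{"fingers":0.95,"tx":0.008,"ty":-0.0018,"tz":0,"wx":0,"wy":0,"wz":0},{"fingers":0.95,"tx":0.005,"ty":-0.0011,"tz":0,"wx":0,"wy":0,"wz":0},{"fingers":0.95,"tx":0.0025,"ty":-0.0006,"tz":0,"wx":0,"wy":0,"wz":0},{"fingers":0.95,"tx":0,"ty":0,"tz":0,"wx":0,"wy":0,"wz":0},{"fingers":0.95,"tx":0,"ty":0,"tz":0,"wx":0,"wy":0,"wz":0}]'
python3 chk.py 9 wrist
```

```text
time_s: 18.75
tool_pos: [0.5989, -0.0273, 0.0635]
orientation: [0.42, 0.622, 0.336, -0.569]
force: [0.7, 0.5, -1.2]
finger_gap: 0.012
tilt 8.05 yaw -25.21 roll -0.02
case frame: TCP [14.9  1.3 63.5] tongue [-65.8   1.5  27.3] flange [102.5   1.1  51.1] F [ 0.7  0.5 -1.2] M [-0.01  0.19 -0.01] gap 0.012 t 18.75
```

View pics/wrist_9.png

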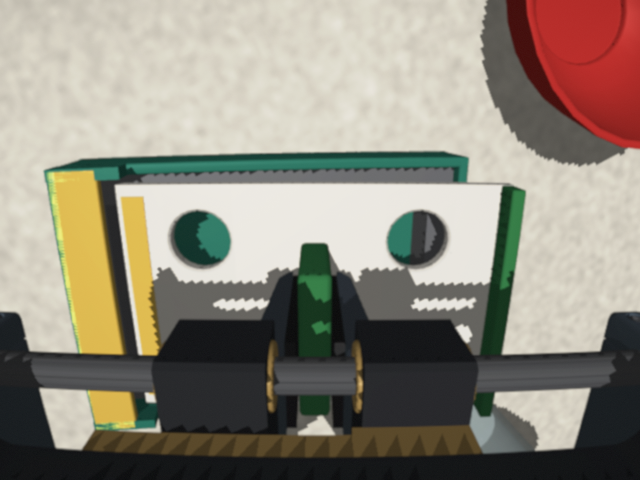

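Free of contact so far: tongue at x -66, z 27, facing the lip gap. I slide it under the lip.

```bash
python3 -m creep '[{"fingers":0.95,"tx":-0.0001,"ty":-0.0043,"tz":0,"wx":0,"wy":0,"wz":0},{"fingers":0.95,"tx":-0.0006,"ty":-0.0043,"tz":0,"wx":0,"wy":0,"wz":0},{"fingers":0.95,"tx":-0.0006,"ty":-0.0042,"tz":0,"wx":0,"wy":0,"wz":0},{"fingers":0.95,"tx":-0.0006,"ty":-0.0042,"tz":0,"wx":0,"wy":0,"wz":0},{"fingers":0.95,"tx":0,"ty":0,"tz":0,"wx":0,"wy":0,"wz":0},{"fingers":0.95,"tx":0,"ty":0,"tz":0,"wx":0,"wy":0,"wz":0}]'
python3 chk.py 10 wrist
```

```text
time_s: 19.55
tool_pos: [0.5833, -0.02, 0.0628]
orientation: [0.42, 0.622, 0.336, -0.569]
force: [-0.2, -0.6, -1.2]
finger_gap: 0.0118
tilt 8.04 yaw -25.21 roll -0.01
case frame: TCP [-2.3  1.3 62.8] tongue [-83.    1.5  26.7] flange [85.3  1.1 50.5] F [-0.2 -0.6 -1.2] M [0.04 0.21 0.02] gap 0.0118 t 19.55
```

View pics/wrist_10.png

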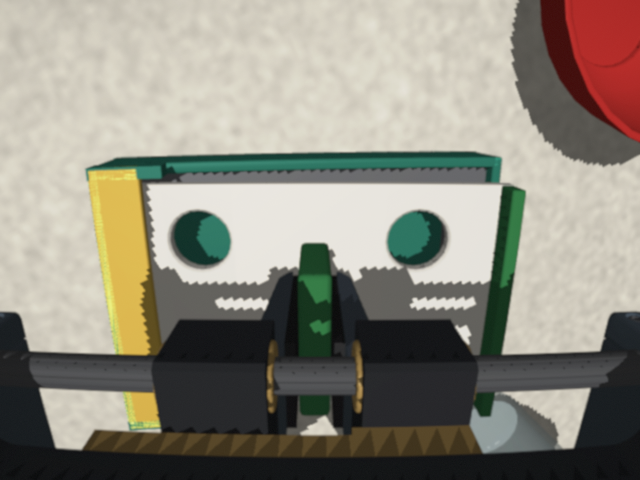

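The stripe is now hidden under the lip and there is no contact force. I start lowering the flange in steps.

```bash
python3 -m creep '[{"fingers":0.95,"tx":0.0021,"ty":-0.0002,"tz":0,"wx":0,"wy":0,"wz":-0.0235},{"fingers":0.95,"tx":0.0021,"ty":-0.0002,"tz":0,"wx":0,"wy":0,"wz":-0.0235},{"fingers":0.95,"tx":0.002,"ty":-0.0001,"tz":0,"wx":0,"wy":0,"wz":-0.0235},{"fingers":0.95,"tx":0,"ty":0,"tz":0,"wx":0,"wy":0,"wz":0},{"fingers":0.95,"tx":0,"ty":0,"tz":0,"wx":0,"wy":0,"wz":0}]'
python3 chk.py 11 wrist side
python3 -c "
import cv2
b=cv2.imread('pics/side_11.png');cv2.imwrite('pics/c11.png',cv2.resize(b[160:280,230:390],None,fx=5,fy=5,interpolation=cv2.INTER_CUBIC))"
```

```text
time_s: 20.23
tool_pos: [0.5833, -0.0202, 0.0564]
orientation: [0.399, 0.61, 0.358, -0.584]
force: [-0.5, 0.6, -2.7]
finger_gap: 0.0116
tilt 3.97 yaw -25.21 roll 0.0
case frame: TCP [-2.2  1.1 56.4] tongue [-85.4   1.3  26.1] flange [84.2  1.  37.8] F [-0.5  0.6 -2.7] M [-0.07  0.13 -0.02] gap 0.0116 t 20.225
```

View pics/wrist_11.png

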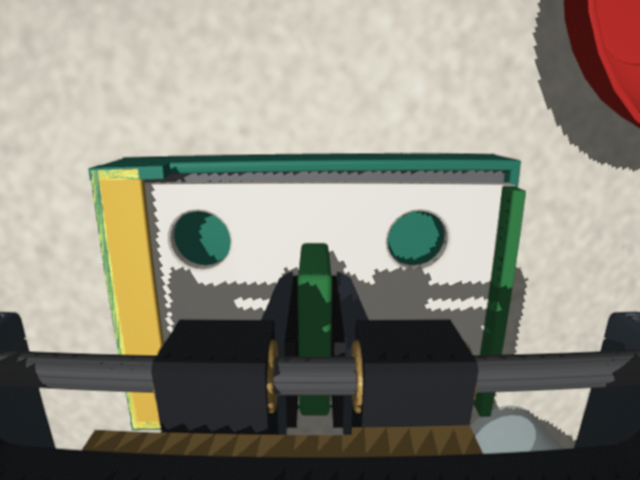

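View pics/c11.png

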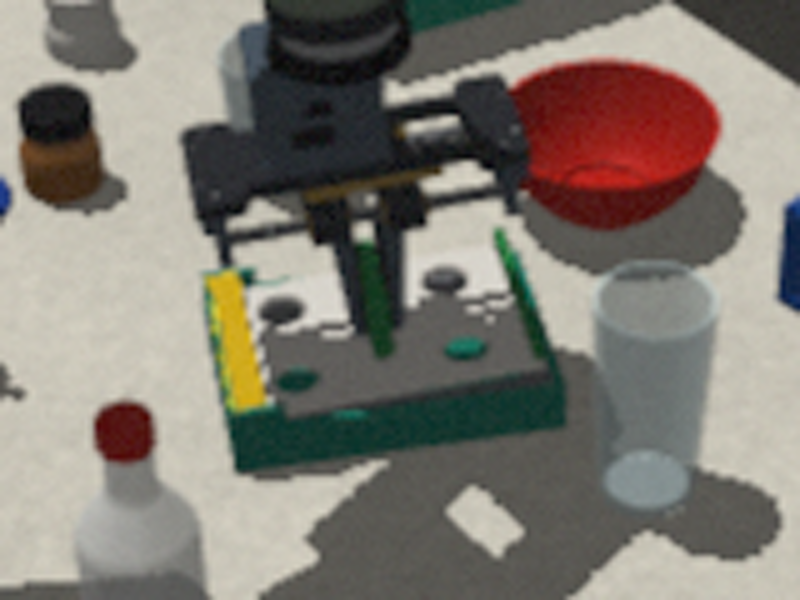

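Run:
```python
from h import *
from meas import mask
st=arm.get_state(); im=cv2.imread("pics/wrist_11.png")
cv2.imwrite("pics/c11b.png",cv2.resize(im[140:230,420:560],None,fx=5,fy=5,interpolation=cv2.INTER_CUBIC))
ps=np.radians(-25.2);X=np.array([np.cos(ps),np.sin(ps)]);Y=np.array([-X[1],X[0]])
g=lambda u,z:onz("wrist",u,z,st)[:2]*1000
y=mask(im,(18,120,60),(32,255,255))
for v in (200,240,280):
    w=np.where(y[v,60:170])[0]+60; print(v,w.min(),w.max(),"X lip in",(g((w.max()+.5,v),.042)@X+72).round(1))
for u in (220,300,400,450):
    t_=mask(im,(65,90,20),(95,255,255)); w=np.where(t_[140:180,u])[0]+140; print(u,w.min(),w.max(),"Y out",g((u,w.min()-.5),.03)@Y-64)
t=st["tool_pos"][:2]*1000; print(t@X,t@Y)
```

```text
200 102 145 X lip in 539.9
240 107 149 X lip in 539.7
280 112 154 X lip in 539.8
220 156 172 Y out 231.32131773773125
300 155 170 Y out 231.27773822753198
400 155 170 Y out 231.0498907089297
450 155 169 Y out 231.09064356904003
536.220517526133 230.13159644862503
```

View pics/c11b.png

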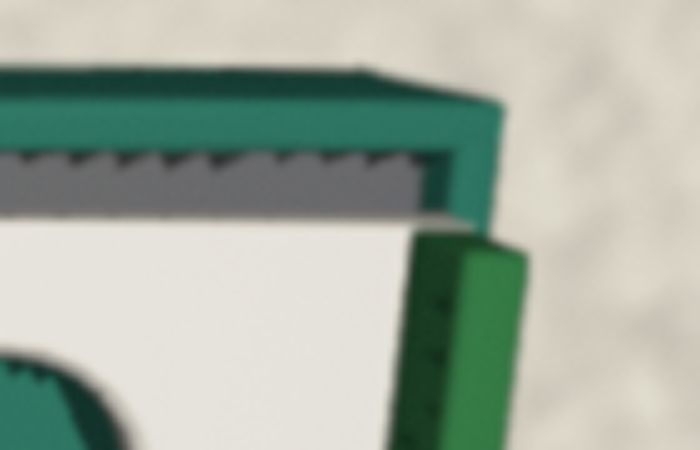

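Run:
```python
from h import *
st=arm.get_state()
ps=np.radians(-25.2);X=np.array([np.cos(ps),np.sin(ps)]);Y=np.array([-X[1],X[0]])
g=lambda u,z:onz("wrist",u,z,st)[:2]*1000
P=g((510.4,170.2),.03); print("inner corner -> C",P@X-88,P@Y-59)
P=g((520.6,161),.03); print("outer corner -> C",P@X-93,P@Y-64)
P=g((300,170.5),.03); print("wall in",P@Y-59); P=g((300,159.5),.03); print("wall out",P@Y-64)
P=g((514.5,184.3),.0435); print("plate corner X,Y -> insert centre",P@X-84.4,P@Y-55)
P=g((300,183.6),.0375); print("plate edge mid Y-> ",P@Y-55)
```

```text
inner corner -> C 538.5157112702219 229.2258398028718
outer corner -> C 538.0122431671806 228.43013302142322
wall in 229.45969283019917
wall out 229.15995763006208
plate corner X,Y -> insert centre 537.3344798585949 229.09308929116764
plate edge mid Y->  229.04041018012134
```

Wrist corners put the insert within about 1 mm of the case centre in both axes. I lower it the rest of the way.

```bash
python3 -m creep '[{"fingers":0.95,"tx":0.0021,"ty":0.0005,"tz":0,"wx":0,"wy":0,"wz":-0.02},{"fingers":0.95,"tx":0.002,"ty":0.0006,"tz":0,"wx":0,"wy":0,"wz":-0.02},{"fingers":0.95,"tx":0.002,"ty":0.0006,"tz":0,"wx":0,"wy":0,"wz":-0.02},{"fingers":0.95,"tx":0,"ty":0,"tz":0,"wx":0,"wy":0,"wz":0},{"fingers":0.95,"tx":0,"ty":0,"tz":0,"wx":0,"wy":0,"wz":0}]'
python3 chk.py 12
```

```text
time_s: 20.95
tool_pos: [0.5851, -0.021, 0.0504]
orientation: [0.382, 0.599, 0.376, -0.595]
force: [0.6, -0.6, -3.5]
finger_gap: 0.0117
tilt 0.53 yaw -25.21 roll 0.0
case frame: TCP [-0.3  1.1 50.4] tongue [-85.    1.3  25.1] flange [85.   1.  26.7] F [ 0.6 -0.6 -3.5] M [-0.1   0.13 -0.07] gap 0.0117 t 20.95
```

```bash
python3 -m creep '[{"fingers":0.95,"tx":0.0009,"ty":0,"tz":0,"wx":0,"wy":0,"wz":-0.009},{"fingers":0.95,"tx":0.0008,"ty":0,"tz":0,"wx":0,"wy":0,"wz":0},{"fingers":0.95,"tx":0,"ty":0,"tz":0,"wx":0,"wy":0,"wz":0},{"fingers":0.95,"tx":0,"ty":0,"tz":0,"wx":0,"wy":0,"wz":0}]'
python3 chk.py 13 wrist
```

```text
time_s: 21.45
tool_pos: [0.5851, -0.021, 0.0488]
orientation: [0.379, 0.597, 0.379, -0.597]
force: [-0.1, -0.2, -1.7]
finger_gap: 0.0121
tilt 0.03 yaw -25.21 roll -0.01
case frame: TCP [-0.2  1.2 48.8] tongue [-85.2   1.4  24.3] flange [84.8  1.1 24.4] F [-0.1 -0.2 -1.7] M [-0.07  0.14 -0.  ] gap 0.0121 t 21.45
```

View pics/wrist_13.png

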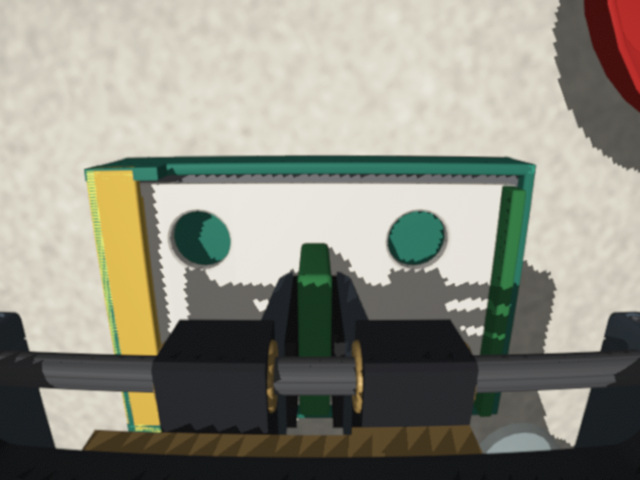

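The flange sits inside the far wall (505–520 against 528). I lower to contact.

```bash
python3 -m creep '[{"fingers":0.95,"tx":0.0006,"ty":0,"tz":0,"wx":0,"wy":0,"wz":0},{"fingers":0.95,"tx":0,"ty":0,"tz":0,"wx":0,"wy":0,"wz":0},{"fingers":0.95,"tx":0,"ty":0,"tz":0,"wx":0,"wy":0,"wz":0}]'
python3 chk.py 14
```

```text
time_s: 21.88
tool_pos: [0.5853, -0.021, 0.0485]
orientation: [0.379, 0.597, 0.379, -0.597]
force: [0.1, 0.6, 2.1]
finger_gap: 0.012
tilt 0.04 yaw -25.21 roll -0.01
case frame: TCP [-0.1  1.3 48.5] tongue [-85.1   1.5  24. ] flange [84.9  1.1 24.1] F [0.1 0.6 2.1] M [-0.08  0.35 -0.04] gap 0.012 t 21.875
```

Contact: force rose from -1.7 to +2.1 N at the seated height (underside 24.0). I release, back straight up and look.

```bash
python3 -m creep '[{"fingers":0.8,"tx":0,"ty":0,"tz":0,"wx":0,"wy":0,"wz":0},{"fingers":0.6,"tx":0,"ty":0,"tz":0,"wx":0,"wy":0,"wz":0},{"fingers":0.5,"tx":0,"ty":0,"tz":0,"wx":0,"wy":0,"wz":0},{"fingers":0.5,"tx":0,"ty":0,"tz":0,"wx":0,"wy":0,"wz":0},{"fingers":0.5,"tx":-0.02,"ty":0,"tz":0,"wx":0,"wy":0,"wz":0},{"fingers":0.5,"tx":-0.04,"ty":0,"tz":0,"wx":0,"wy":0,"wz":0},{"fingers":0.4,"tx":-0.05,"ty":0,"tz":0,"wx":0,"wy":0,"wz":0},{"fingers":0.4,"tx":-0.05,"ty":0,"tz":0,"wx":0,"wy":0,"wz":0},{"fingers":0.4,"tx":-0.02,"ty":0,"tz":0,"wx":0,"wy":0,"wz":0},{"fingers":0.4,"tx":0,"ty":0,"tz":0,"wx":0,"wy":0,"wz":0}]'
python3 chk.py 15 wrist side top
```

```text
time_s: 23.12
tool_pos: [0.5859, -0.021, 0.23]
orientation: [0.38, 0.598, 0.378, -0.596]
force: [-0.2, -0.4, -0.7]
finger_gap: 0.0548
tilt 0.25 yaw -25.21 roll -0.09
case frame: TCP [  0.5   1.5 230. ] tongue [-84.4   1.7 205.1] flange [ 85.6   1.4 205.8] F [-0.2 -0.4 -0.7] M [-0.04  0.09 -0.04] gap 0.0548 t 23.125
```

View pics/wrist_15.png

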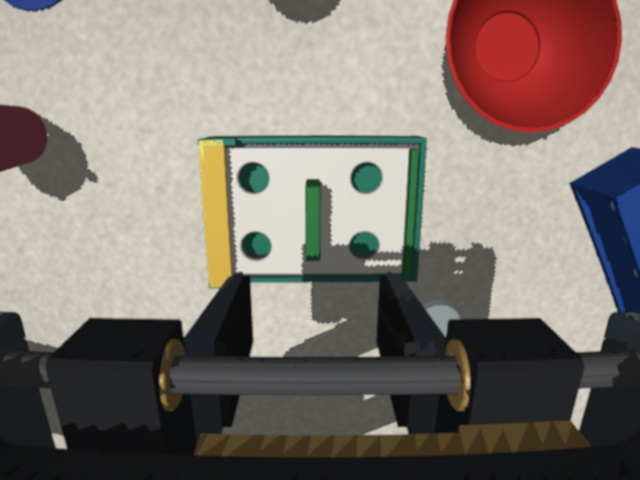

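View pics/side_15.png

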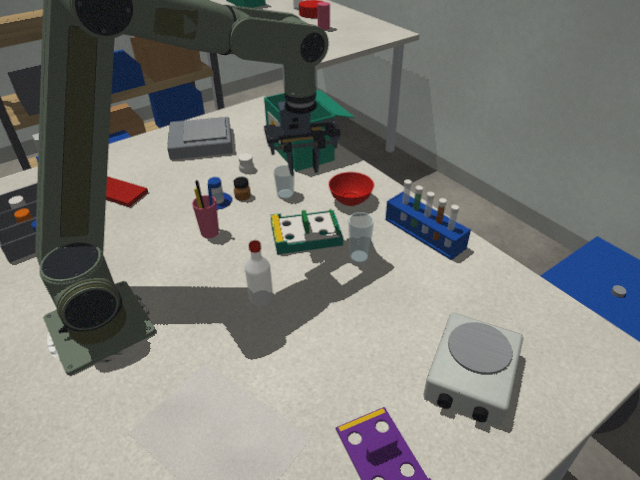

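View pics/top_15.png

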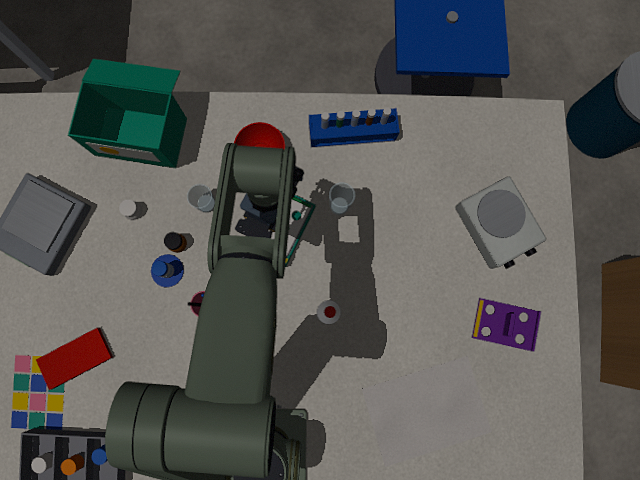

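Run:
```python
from h import *
from meas import mask,comps
st=arm.get_state(); im=cv2.imread("pics/wrist_15.png")
ps=np.radians(-25.2);X=np.array([np.cos(ps),np.sin(ps)]);Y=np.array([-X[1],X[0]])
g=lambda u,z:(lambda P:np.round([P@X,P@Y],1))(onz("wrist",u,z,st)[:2]*1000)
for c,s,m in comps(mask(im,(55,100,30),(72,255,255)),80):
    if 250<c[0]<430: print("green",c.round(1),s)
print("fin -y end top",g((313.3,259.8),.070),"fin mid",g((313.3,222),.070))
print("plate +y edge",g((300,146.5),.030),"-y",g((300,275),.030))
print("wall top in +y",g((300,144),.030),"-y",g((300,276),.030),"far in/out",g((419.5,200),.03),g((425,200),.03),"lip in",g((229.5,200),.042))
print("flange outer top",g((417,200),.042))
b=cv2.imread('pics/side_15.png');a=cv2.resize(b[165:270,190:390],None,fx=4,fy=4,interpolation=cv2.INTER_CUBIC);cv2.imwrite('pics/c15.png',a)
```

```text
green [410.5 211.6] [ 402  150   17  127 1034]
green [312.7 220. ] [ 306  181   14   79 1056]
fin -y end top [535.4 200.9] fin mid [535.5 231.3]
plate +y edge [524.6 284.2] -y [523.3 172.4]
wall top in +y [524.6 286.2] -y [523.3 171.4] far in/out [624.8 240. ] [629.5 240. ] lip in [467.1 242.6]
flange outer top [619.8 242.5]
```

View pics/c15.png

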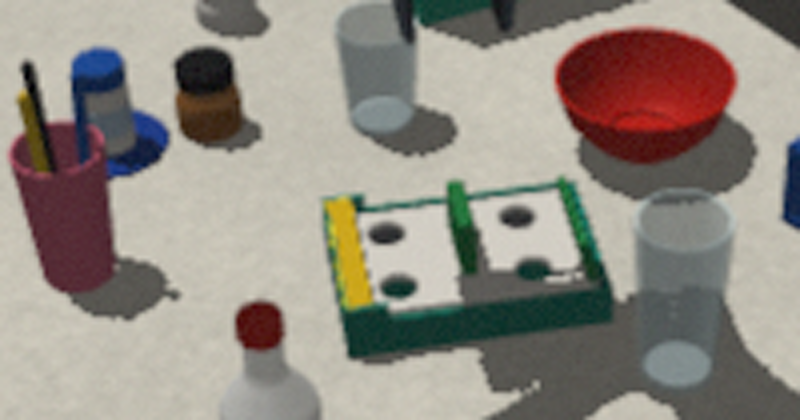

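The insert looks flat and nested, but this view suggests its x offset may be about -2 mm against the ±3 allowed. I'll check the ends in enlargement.

Run:
```python
import cv2
im=cv2.imread("pics/wrist_15.png")
cv2.imwrite("pics/c15b.png",cv2.resize(im[130:205,190:440],None,fx=3.2,fy=6,interpolation=cv2.INTER_CUBIC))
for v in (175,190,215):
    print(v,[(u,im[v,u].tolist()) for u in range(402,430)])
```

```text
175 [(402, [211, 220, 223]), (403, [211, 220, 222]), (404, [212, 220, 223]), (405, [210, 220, 222]), (406, [193, 204, 206]), (407, [144, 156, 153]), (408, [82, 97, 83]), (409, [46, 75, 39]), (410, [55, 97, 40]), (411, [66, 115, 50]), (412, [69, 119, 53]), (413, [68, 119, 52]), (414, [68, 118, 52]), (415, [66, 115, 50]), (416, [62, 105, 46]), (417, [55, 81, 36]), (418, [61, 75, 31]), (419, [84, 99, 39]), (420, [97, 115, 46]), (421, [99, 118, 47]), (422, [97, 114, 46]), (423, [99, 116, 65]), (424, [126, 140, 123]), (425, [168, 181, 181]), (426, [188, 201, 207]), (427, [191, 204, 210]), (428, [190, 203, 208]), (429, [188, 201, 205])]
190 [(402, [210, 219, 222]), (403, [210, 219, 222]), (404, [209, 219, 223]), (405, [196, 206, 210]), (406, [151, 162, 160]), (407, [91, 105, 93]), (408, [50, 78, 43]), (409, [52, 94, 38]), (410, [64, 112, 49]), (411, [69, 119, 53]), (412, [69, 119, 53]), (413, [68, 118, 51]), (414, [65, 115, 49]), (415, [61, 104, 45]), (416, [50, 79, 33]), (417, [59, 74, 29]), (418, [82, 97, 38]), (419, [96, 114, 47]), (420, [98, 117, 47]), (421, [96, 113, 44]), (422, [91, 108, 49]), (423, [99, 112, 87]), (424, [136, 147, 147]), (425, [170, 183, 188]), (426, [181, 194, 199]), (427, [180, 193, 198]), (428, [180, 193, 197]), (429, [182, 195, 200])]
215 [(402, [209, 219, 223]), (403, [202, 213, 218]), (404, [179, 190, 191]), (405, [128, 141, 136]), (406, [73, 91, 74]), (407, [47, 79, 37]), (408, [56, 100, 42]), (409, [64, 113, 49]), (410, [67, 117, 51]), (411, [67, 117, 51]), (412, [66, 115, 50]), (413, [63, 110, 49]), (414, [57, 90, 41]), (415, [58, 76, 33]), (416, [71, 86, 33]), (417, [88, 105, 42]), (418, [95, 113, 44]), (419, [95, 113, 43]), (420, [96, 114, 55]), (421, [123, 138, 113]), (422, [164, 177, 175]), (423, [186, 199, 203]), (424, [189, 202, 207]), (425, [188, 202, 207]), (426, [186, 199, 204]), (427, [185, 199, 203]), (428, [186, 199, 204]), (429, [186, 200, 204])]
```

View pics/c15b.png

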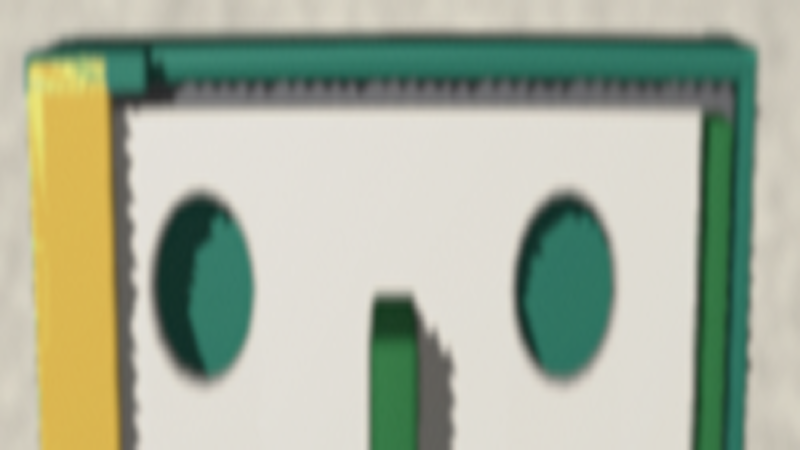

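Run:
```python
from h import *
st=arm.get_state()
ps=np.radians(-25.2);X=np.array([np.cos(ps),np.sin(ps)])
gx=lambda u,z:(onz("wrist",u,z,st)[:2]*1000@X).round(1)
print("flange outer",gx((415.8,190),.042),"inner",gx((408.7,190),.042),"wall in",gx((417.2,190),.03),"out",gx((423.6,190),.03))
im=cv2.imread("pics/wrist_15.png")
print([(u,im[200,u].tolist()) for u in range(303,325)])
print([(u,im[200,u].tolist()) for u in range(200,238)])
```

```text
flange outer 618.3 inner 612.5 wall in 622.3 out 627.8
[(303, [210, 220, 223]), (304, [187, 199, 199]), (305, [129, 149, 133]), (306, [77, 116, 69]), (307, [69, 118, 53]), (308, [71, 122, 54]), (309, [72, 123, 55]), (310, [72, 122, 55]), (311, [70, 121, 54]), (312, [70, 121, 54]), (313, [70, 122, 54]), (314, [69, 120, 52]), (315, [70, 120, 54]), (316, [69, 119, 53]), (317, [67, 118, 52]), (318, [64, 112, 50]), (319, [57, 98, 46]), (320, [62, 86, 59]), (321, [78, 88, 81]), (322, [88, 93, 93]), (323, [90, 94, 95]), (324, [90, 95, 96])]
[(200, [189, 205, 209]), (201, [173, 203, 208]), (202, [136, 196, 209]), (203, [99, 190, 218]), (204, [83, 185, 219]), (205, [80, 182, 219]), (206, [81, 183, 219]), (207, [81, 182, 219]), (208, [80, 182, 219]), (209, [80, 181, 218]), (210, [81, 182, 219]), (211, [80, 182, 218]), (212, [80, 182, 218]), (213, [81, 182, 219]), (214, [80, 183, 218]), (215, [81, 183, 219]), (216, [80, 182, 218]), (217, [80, 182, 218]), (218, [80, 182, 218]), (219, [80, 182, 219]), (220, [80, 182, 218]), (221, [80, 182, 219]), (222, [80, 182, 219]), (223, [81, 182, 219]), (224, [81, 183, 220]), (225, [76, 174, 210]), (226, [64, 148, 178]), (227, [60, 111, 131]), (228, [75, 92, 100]), (229, [87, 91, 94]), (230, [92, 96, 98]), (231, [116, 121, 124]), (232, [163, 170, 174]), (233, [198, 207, 212]), (234, [213, 222, 225]), (235, [216, 223, 226]), (236, [215, 222, 226]), (237, [213, 221, 225])]
```

The enlargement gives a flange-to-wall gap of about 4 mm, where 3 is nominal. That puts the insert near -1 mm in x, inside tolerance. In the side view the bottle stands on the coaster and the bystanders look unmoved. I hand in.

Run:
```python
from plant import arm
print(arm.sign_off(), arm.get_state()["time_s"])
```

```text
the job is handed in; nothing more can be done
the job is handed in; nothing more can be done
```

I stood the bottle on the coaster, then tucked the insert's striped edge under the lip, lowered the flange and let go. The job was handed in at about 23 s.

**Insert:**
- It seated at underside height 24.0 mm with 0.04° tilt, measured through the arm's pose just before release.
- After release, the wrist camera showed it flat with the stripe hidden under the lip. The gap between flange and far wall was about 4 mm, so the insert sits roughly 1 mm towards the lip, against ±3 allowed.
- Sideways it is within about 2 mm of centre, against ±4 allowed.

**Bottle and surroundings:** The bottle stands upright near the centre of the coaster. The other objects I could see had not visibly moved; I judged that from the pictures and did not measure it.

**Checks that disagreed:** The cameras differed by 1–3 mm on where the case is. A rougher reading after release put the insert 2–2.5 mm off in x, and the closer look reduced that to about 1 mm. My first commands were refused for missing fields, and nothing moved.

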